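Strip the pump shaft and lay out its parts

TASK

Slide the stop collar off the shaft and stand it, screw up, in the middle of the octagonal cover plate; take off the two octagonal spacers and stand them on edge on the bench, bores level: the big one midway between plate and round coupling, in line with their centres, the small one directly behind it (away from the robot) with a gap of one or two fingers. Stand the gear, stub up, in the middle of the coupling. Leave the seal ring, wrench and jug where they are.

Things in the scene. Friction and masses are not known exactly. Their poses are not given: they have to be found in the camera images.
- shaft_end (a point): Centre of the free end of a fixed level square shaft (14 x 14 mm, axis 90 mm up) in a grey stand. y runs from here along the shaft into the stand (parts come off along -y), z up. 175 mm clear to the upright (50 mm wide, 120 mm high); foot plate below 110 mm wide, 12 mm thick, ends 12 mm beyond this point. Collar, then two spacers hang with centres about 28, 70, 112 mm in
- collar_mid (a point): Stop collar: dark steel square block, 50 mm across (x) and high (z), 28 mm wide along the shaft (y), square bore 24 mm, on top a clamp screw 14 mm in diameter and 12 mm high, slack, so it slides freely. Hangs outermost on the shaft, turned like it. Point: middle of the block, 25 mm above its underside; y along the bore, z up. About 400 g
- big_spacer_mid (a point): Big spacer: bronze-coloured octagonal ring, 64 mm across flats, 28 mm wide, bore 24 mm across. Point: its centre; y along the bore, x level across two upright flats. Hangs on the shaft, turned like it, 10 mm or more from its neighbours, behind the collar; which spacer is the outer one changes. About 600 g. Set down bore level it stands on a flat, centre 32 mm up
- small_spacer_mid (a point): Small spacer: bronze-coloured octagonal ring, 40 mm across flats, 28 mm wide, bore 24 mm across. Point: its centre; y along the bore, x level across two upright flats. Hangs on the shaft, turned like it, 10 mm or more from its neighbours, behind the collar; which spacer is the outer one changes. About 200 g. Set down bore level it stands on a flat, centre 20 mm up
- gear_mid (a point): Gear: bright steel six-toothed pump gear standing on the bench, 58 mm in diameter, 30 mm thick, on top a round stub 26 mm in diameter and 36 mm tall to hold it by (66 mm high in all). Point: on its axis, half-way up, 33 mm above its underside; z up. About 500 g
- cover_plate: Cover plate: fixed dark octagon flat on the bench, 110 mm across flats, 14 mm thick, black bolt holes round its edge. Origin: centre of its underside. Its y axis is the line through the centres of plate and coupling (the coupling is 270 mm away along +y or -y, it changes); its x axis points away from the robot, square to that line, at most 12 degrees off straight ahead
- coupling: Coupling half: fixed round disc flat on the bench, blue rim 100 mm in diameter and 20 mm high, bare steel hub 76 mm in diameter in the middle with a flat top 24 mm above the bench. Origin: centre of its underside
- seal_ring: Bystander: black rubber ring lying on the bench, 68 mm outside diameter, 9 mm thick. Origin: centre of its underside. Leave alone
- wrench: Bystander: steel wrench lying on the bench, 180 mm long. Origin under its middle. Leave alone
- jug: Bystander: white open plastic jug standing on the bench, 80 mm in diameter, 110 mm high. Origin: centre of its underside. Leave alone
Things that resemble listed ones, but are neither listed nor needed, are in the scene too. What is shaped like the part that bears collar_mid but green or purple is not meant.

How it is judged:
By the outcome, as a careful person would: the job done as asked, in the order asked, and still so for the second after the job is handed in, with the robot touching nothing.
It also fails if it takes over 106 s, if anything falls off the work surface, if the arm or the gripper's body presses on something with over 40 N, if the wrist force passes 120 N, or if a joint passes its speed limit or range.

ROBOT

A 7-joint arm with a two-finger parallel gripper is mounted at the origin on the work surface. World frame = base frame: x ahead of the robot, y to its left, z up, the work surface at z = 0. Lengths are in m, angles in rad, forces in N, time in s.
With the tool pointing down it reaches from about 0.425 to 0.875 m from the base axis. Payload 4.7 kg.
Tool frame: the origin (TCP) lies midway between the tips of the shut fingers; the grasp point (between the pads) lies 19 mm behind it; x points along the fingers, z is the direction in which the jaws open and shut, and the axes are right-handed (so a half turn about x gives the same grasp; the last joint's range is limited). The gripper opens to 87 mm and grips with 3 to 60 N. Pads are 19 mm wide; open, the fingers measure 117 mm over their backs; the gripper's body (75 mm by 190 mm) begins 51 mm behind the grasp point.
Start: joints at [0.014, 0.321, -0.07, 1.45, 0.023, 1.371, -0.057], TCP at [0.65, -0, 0.223] pointing down, gripper open.
Joint ranges: [-2.86, 2.86], [-0.3, 2.09], [-1.38, 1.24], [0.06, 2.45], [-1.56, 4.7], [0.09, 2.05], [-2.69, 2.69]. Speed limits (rad/s): [2.57, 2.57, 3.14, 3.14, 3.14, 3.14, 3.14].

INTERFACE

Orientations are given as a rotation vector (axis times angle).
In Python, from bench import ctrl gives the robot as it stands.
- The arm moves only by the shell command python3 -m pendant 'ROWS' [OPENING] [FORCE]. ROWS is JSON, a list of rows, each an object with "travel": the shift along the tool's x, y, z in m, a list of three; "twist": the turn about the tool's x in rad. In form: [{"travel": [x, y, z], "twist": twist}, ...]. A call has 1 to 10 rows; each row is the pose to reach, as a shift and turn from the pose measured when the call began, along the tool's axes at that moment; what a row does not reach only later rows make up. A row lasts 1/8 s, in which the tool goes at most 62.5 mm and 10.7 degrees, less where a joint would pass 70% of its speed; a pose out of reach is approached as far as the arm can. A call with a gripper value outside its range is refused whole. OPENING is the opening, from -1 (shut) to 1 (fully open), so that 0 is half open, set as the call begins (- or left out, the last holds). The fingers move at their own pace and stop on an object; FORCE is the grip in N (left out, the last holds). Time passes only in rows, so rows that repeat a pose let the fingers close. It gives the time, the measured TCP pose, the force and the opening at its end, in the units of the state.
- ctrl.get_state(): the state, without advancing time (a new reading comes with each control period).
- ctrl.get_image(name): name is "scene" or "side" or "wrist"; returns the picture (384x512x3 uint8, red, green, blue); there is no depth.
- ctrl.camera_model(name): a dict with "K" (3x3 intrinsics, pixels), "distortion" ([k1, k2, p1, p2, k3] as OpenCV has them; the pictures are not rectified), "rvec" (rotation vector, rad) and "tvec" (3), from world to camera coordinates, as OpenCV has them; the wrist camera has in their place "T_tool_cam" (4x4, takes a point from camera to tool coordinates, whose origin is the TCP and whose axes are the tool frame's). Camera axes: x right, y down, z forward; pixel columns grow to the right and rows downward; lengths in m; the calibration is good to about 2 mm. A picture is of the moment at which its call begins: read the wrist's pose just before it. camera_model takes no time and is no camera call.
- ctrl.close_job(): hands the job in, once; it reports no verdict.
The state is a dict: "time": time; "joint_positions": joint angles; "qd": joint speeds; "joint_torque": joint torques, N m; "position": TCP position; "tool_rot": TCP orientation; "ft_force": force on the tool from outside, world axes, zero at the start; "torque": the same for the moment, N m; "grip_width": opening from 0.0 (shut) to 1.0 (fully open).
Only numpy, scipy, OpenCV 4.12 (cv2) and the standard library are available. Lean on these libraries where they do the work, as an engineer would, in place of code of your own. Each camera call takes 0.05 s, during which the arm holds its last target.

## Working session

There is one attempt and no reset: what is moved stays moved. The work goes in short steps, Python scripts to look and compute and a shell command to move; the robot and the scene stay as the last step left them, time stands still between calls to the robot, and variables do not carry over. Pictures are saved under pics/ and viewed, and the job is handed in when it is done.

```bash
ls -la; mkdir -p pics; python3 - <<'E'
from bench import ctrl
import cv2
s=ctrl.get_state();print({k:(v if not hasattr(v,'__len__') else [round(float(x),4) for x in v]) for k,v in s.items()})
for n in ["scene","side","wrist"]:
    m=ctrl.camera_model(n);print(n,m)
    im=ctrl.get_image(n);cv2.imwrite(f"pics/{n}0.png",im[:,:,::-1])
E
```

```text
total 12
drwxr-xr-x  3 agent agent 4096 Dec  7 00:39 .
drwxr-xr-x 23 root  root  4096 Dec  7 00:39 ..
drwxr-xr-x  2 agent agent 4096 Dec  7 00:39 pics
{'time': 0.0, 'joint_positions': [0.0141, 0.3218, -0.0701, 1.4517, 0.0226, 1.3708, -0.0569], 'qd': [-0.0017, -0.0022, 0.0003, -0.0001, -0.0006, -0.0009, 0.0005], 'joint_torque': [-0.0003, -49.1285, -0.4039, -31.2526, -0.0641, 0.0438, 0.0002], 'position': [0.6494, -0.0001, 0.2215], 'tool_rot': [-0.0001, 1.5727, -0.0001], 'ft_force': [-0.1023, 0.0671, -0.3857], 'torque': [-0.047, -0.027, -0.0455], 'grip_width': 1.0037035181037253}
scene {'K': array([[464.34645782,   0.        , 251.63983203],
       [  0.        , 464.34645782, 191.61917919],
       [  0.        ,   0.        ,   1.        ]]), 'distortion': array([0.0321195, 0.       , 0.       , 0.       , 0.       ]), 'rvec': array([ 1.95869727,  1.0688423 , -0.56319136]), 'tvec': array([-0.25291214, -0.21143719,  1.78589136])}
side {'K': array([[369.1623832 ,   0.        , 254.70049934],
       [  0.        , 369.1623832 , 193.95240516],
       [  0.        ,   0.        ,   1.        ]]), 'distortion': array([0.02453438, 0.        , 0.        , 0.        , 0.        ]), 'rvec': array([ 0.73722146, -2.63775826,  1.0730868 ]), 'tvec': array([0.45879603, 0.31003623, 0.83978108])}
wrist {'K': array([[267.94415155,   0.        , 257.86061741],
       [  0.        , 267.94415155, 191.38580261],
       [  0.        ,   0.        ,   1.        ]]), 'distortion': array([0.01052433, 0.        , 0.        , 0.        , 0.        ]), 'T_tool_cam': array([[ 4.05644673e-04, -2.58879919e-01,  9.65909428e-01,
        -1.63143186e-01],
       [-6.90769447e-04, -9.65909350e-01, -2.58879608e-01,
         6.98595767e-02],
       [ 9.99999679e-01, -5.62207588e-04, -5.70642320e-04,
         2.97347029e-04],
       [ 0.00000000e+00,  0.00000000e+00,  0.00000000e+00,
         1.00000000e+00]])}
```

View pics/scene0.png

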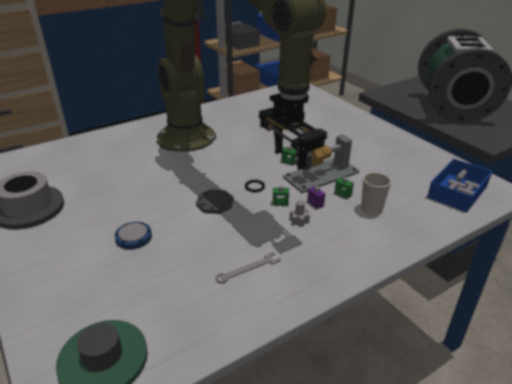

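View pics/side0.png

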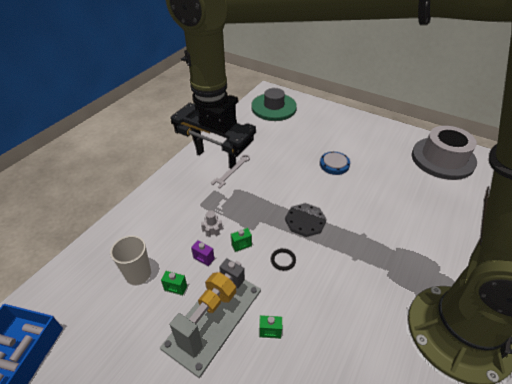

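View pics/wrist0.png

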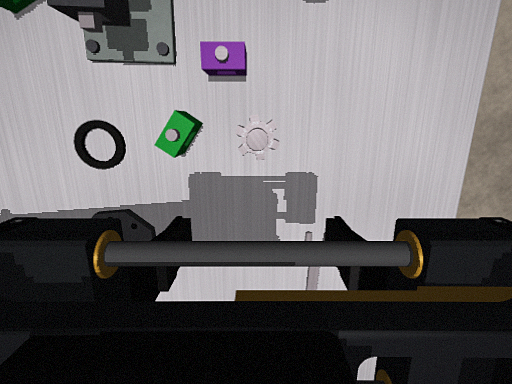

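```bash
cat > h.py <<'E'
import numpy as np, cv2
from scipy.spatial.transform import Rotation as R
from bench import ctrl
def cam(n,st=None):
    m=ctrl.camera_model(n);K=m["K"];d=m["distortion"]
    if n=="wrist":
        T=np.eye(4);T[:3,:3]=R.from_rotvec(st["tool_rot"]).as_matrix();T[:3,3]=st["position"]
        W=T@m["T_tool_cam"];Rc=W[:3,:3].T;t=-Rc@W[:3,3]
    else:
        Rc=R.from_rotvec(m["rvec"]).as_matrix();t=np.array(m["tvec"])
    return K,d,Rc,t
def ray(c,uv):
    K,d,Rc,t=c
    p=cv2.undistortPoints(np.array([[uv]],float),K,d)[0,0]
    v=Rc.T@np.array([p[0],p[1],1]);return -Rc.T@t,v/np.linalg.norm(v)
def onz(c,uv,z):
    o,v=ray(c,uv);return o+v*(z-o[2])/v[2]
def tri(*cu):
    A=np.zeros((3,3));b=np.zeros(3);rs=[ray(c,u) for c,u in cu]
    for o,v in rs:
        P=np.eye(3)-np.outer(v,v);A+=P;b+=P@o
    X=np.linalg.solve(A,b);return X,[round(float(np.linalg.norm((np.eye(3)-np.outer(v,v))@(X-o)))*1000,1) for o,v in rs]
def proj(c,X):
    K,d,Rc,t=c
    return cv2.projectPoints(np.atleast_2d(X).astype(float),cv2.Rodrigues(Rc)[0],t,K,d)[0][:,0]
def snap(n,f,crop=None,s=1):
    st=ctrl.get_state();im=ctrl.get_image(n)[:,:,::-1].copy()
    cv2.imwrite(f"pics/{f}_raw.png",im)
    if crop: zoom(im,f,crop,s)
    return st,im
def zoom(im,f,crop,s):
    x0,y0,x1,y1=crop;cv2.imwrite(f"pics/{f}.png",cv2.resize(im[y0:y1,x0:x1],None,fx=s,fy=s,interpolation=cv2.INTER_CUBIC))
E
python3 - <<'E'
from h import *
a=cv2.imread("pics/scene0.png");b=cv2.imread("pics/side0.png")
zoom(a,"z1",(190,120,390,230),4);zoom(b,"z2",(150,200,310,380),3.3)
S=cam("scene");D=cam("side")
print(S[2].T@-S[3],D[2].T@-D[3])
for n,u,v,z in [("plate",(215,201),(306,219),.014),("coup",(133,234),(335,162),.022),("ring",(255,186),(283,259),.005),("gear",(300,204),(212,215),.066)]:
    print(n,onz(S,u,z).round(3),onz(D,v,z).round(3))
E
```

```text
[ 1.47549476 -0.64595231  0.83889154] [0.20641959 0.5497682  0.81669725]
plate [ 0.45  -0.121  0.014] [ 0.433 -0.111  0.014]
coup [ 0.473 -0.389  0.022] [ 0.456 -0.375  0.022]
ring [0.436 0.034 0.005] [0.427 0.037 0.005]
gear [0.657 0.041 0.066] [0.64  0.051 0.066]
```

View pics/z1.png

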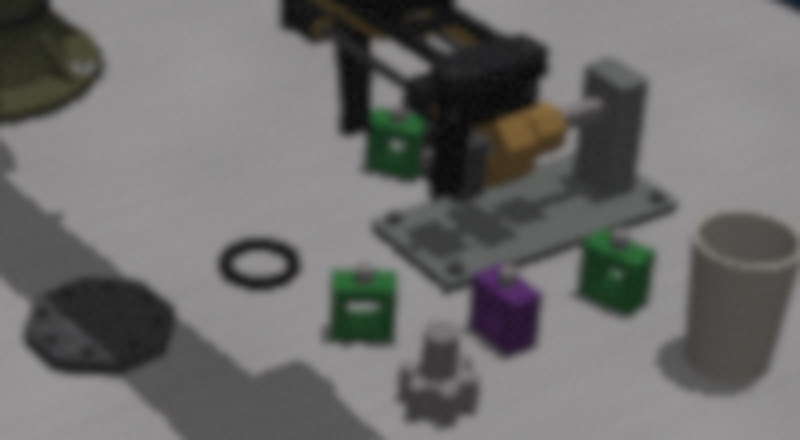

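View pics/z2.png

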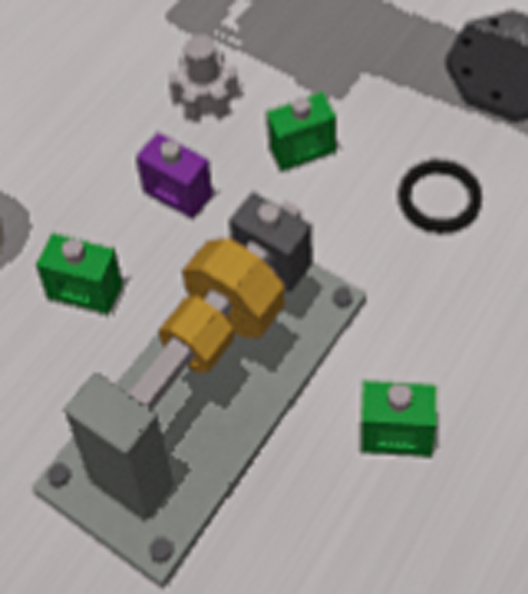

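```bash
python3 - <<'E'
from h import *
S=cam("scene");D=cam("side")
st=ctrl.get_state();W=cam("wrist",st)
print("wrist gear stub top",onz(W,(257,139),.066).round(3), "ring",onz(W,(100,144),.005).round(3))
X,e=tri((S,(300,204)),(D,(212,215)));print(X,e)
X,e=tri((S,(255,186)),(D,(283,259)));print(X,e)
for n,P in [("base",[0,0,0]),("tcp",st["position"])]:
  print(n,[proj(c,P).round(1) for c in (S,D)])
# blue coupling centroid, black ring centroid, dark plate
for n,c in (("scene",S),("side",D)):
  im=cv2.imread(f"pics/{n}0.png");hsv=cv2.cvtColor(im,cv2.COLOR_BGR2HSV)
  m=cv2.inRange(hsv,(100,80,40),(125,255,255))
  cs,_=cv2.findContours(m,cv2.RETR_EXTERNAL,cv2.CHAIN_APPROX_NONE)
  for k in cs:
    if 100<cv2.contourArea(k)<3000: print(n,"blue",cv2.fitEllipse(k),cv2.contourArea(k))
  m=cv2.inRange(im,(0,0,0),(60,60,60))
  cs,_=cv2.findContours(m,cv2.RETR_EXTERNAL,cv2.CHAIN_APPROX_NONE)
  for k in cs:
    if 60<cv2.contourArea(k)<3000: print(n,"dark",[np.round(q,1) for q in cv2.fitEllipse(k)],cv2.contourArea(k), onz(c,cv2.fitEllipse(k)[0],.009).round(3))
E
```

```text
wrist gear stub top [0.649 0.048 0.066] ring [0.429 0.037 0.005]
[0.64629763 0.04676384 0.05757319] [2.4, 2.4]
[0.42911055 0.03608217 0.00092398] [1.6, 1.6]
base [array([[185.8, 136.6]]), array([[458.5, 331.7]])]
tcp [array([[289.2, 159.3]]), array([[215.8, 159. ]])]
scene blue ((132.7172088623047, 233.75537109375), (25.286762237548828, 33.25336837768555), 75.96134185791016) 212.0
scene blue ((470.42828369140625, 278.8284912109375), (42.4429931640625, 125.54204559326172), 21.62757110595703) 2246.0
scene blue ((367.01849365234375, 150.35256958007812), (73.26100158691406, 285.4814453125), 105.46414184570312) 2951.0
scene blue ((262.49542236328125, 68.77111053466797), (24.756254196166992, 44.49293899536133), 113.5082778930664) 539.5
scene blue ((250.87136840820312, 17.643630981445312), (20.18088150024414, 60.512516021728516), 125.23555755615234) 784.5
scene blue ((209.00791931152344, 48.21222686767578), (16.428056716918945, 108.66567993164062), 178.40943908691406) 1083.5
scene dark [array([272.6, 356.8]), array([ 9.2, 26.4]), np.float64(63.4)] 67.0 [ 0.992 -0.285  0.009]
scene dark [arr
[... 1763 characters left out ...]
rray([232.1, 269.6]), array([17.2, 33. ]), np.float64(144.7)] 117.0 [0.521 0.135 0.009]
side dark [array([282.9, 259.2]), array([20.4, 23.7]), np.float64(98.7)] 379.5 [0.426 0.04  0.009]
side dark [array([303.9, 222.6]), array([23.5, 40.6]), np.float64(106.1)] 705.5 [ 0.433 -0.1    0.009]
side dark [array([447.2, 151.9]), array([49.4, 72.4]), np.float64(101.1)] 171.5 [ 0.153 -0.638  0.009]
side dark [array([198. , 142.9]), array([ 8.1, 22.8]), np.float64(165.6)] 113.0 [ 0.912 -0.235  0.009]
side dark [array([452.6, 138. ]), array([14.6, 29.3]), np.float64(105.3)] 334.5 [ 0.153 -0.728  0.009]
side dark [array([273.8, 102.4]), array([12.8, 21.4]), np.float64(90.2)] 177.0 [ 0.811 -0.603  0.009]
```

```bash
python3 -m pendant '[{"travel":[-0.02,0.035,-0.06],"twist":0},{"travel":[-0.04,0.07,-0.12],"twist":0},{"travel":[-0.04,0.07,-0.12],"twist":0},{"travel":[-0.04,0.07,-0.12],"twist":0}]' 1 30
python3 - <<'E'
from h import *
st,im=snap("wrist","w1",(0,0,512,384),1.5)
print(st["time"],st["position"],st["tool_rot"])
st,im=snap("scene","s1",(190,120,390,230),4)
E
```

```text
time: 0.65
position: [0.5295, 0.0705, 0.2626]
tool_rot: [-0.002, 1.57, 0.001]
ft_force: [0.5, 0.0, 0.8]
grip_width: 1.001
0.65 [0.52950126 0.0704576  0.26263507] [-1.53188330e-03  1.57035538e+00  9.98844914e-04]
```

View pics/w1.png

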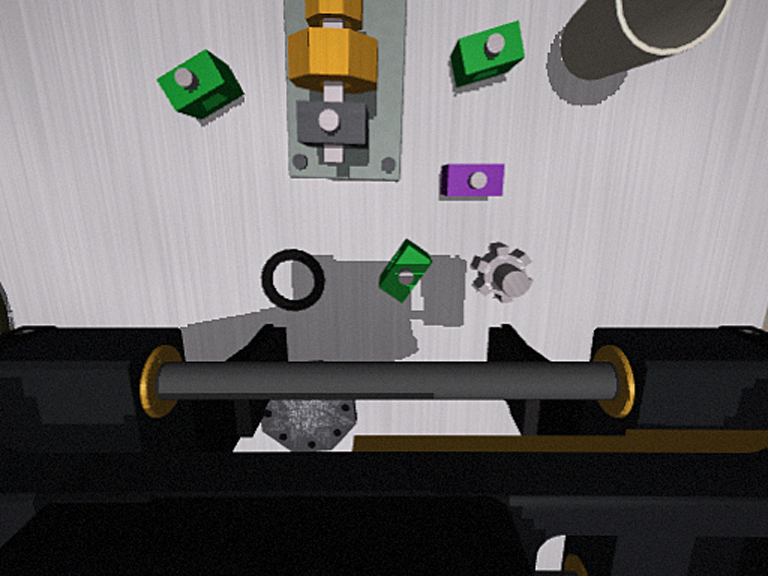

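View pics/s1.png

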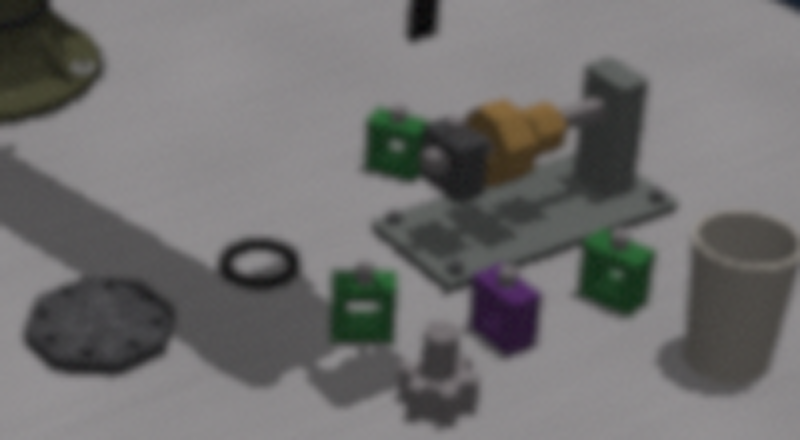

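```bash
python3 - <<'E'
from h import *
im=cv2.imread("pics/w1_raw.png");zoom(im,"z3",(180,0,280,125),6);zoom(im,"z4",(160,150,370,310),3.5)
E
```

```text
(no output)
```

View pics/z3.png

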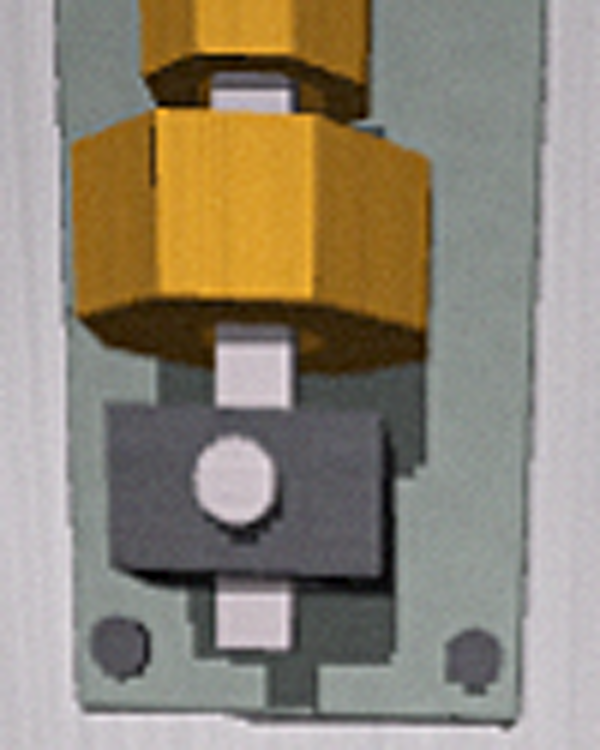

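View pics/z4.png

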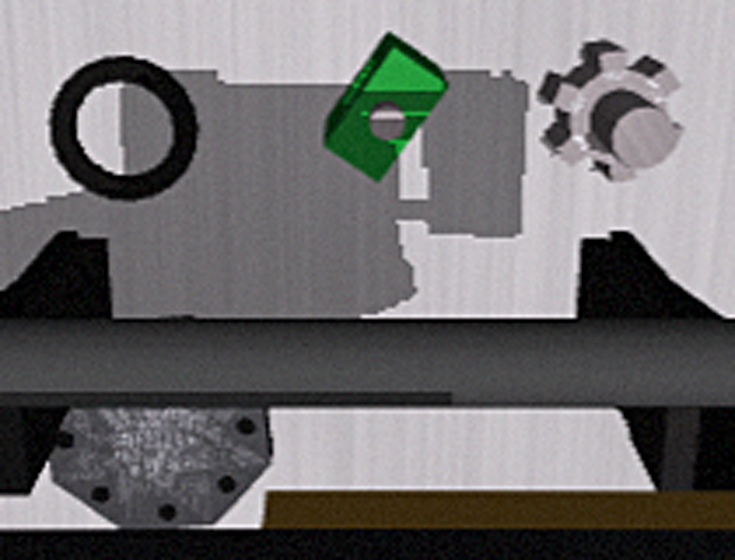

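```bash
python3 - <<'E'
from h import *
st=dict(position=np.array([0.52950126,0.0704576,0.26263507]),tool_rot=np.array([-1.53188330e-03,1.57035538e+00,9.98844914e-04]))
W=cam("wrist",st)
p=lambda u,v,z:onz(W,(180+u/6-.4,v/6-.4),z).round(4)
for n,u,v,z in [("footL0",82,708,.012),("footR0",518,718,.012),("footL1",60,40,.012),("footR1",545,40,.012),
 ("shaft end L",217,648,.097),("shaft end R",292,648,.097),("shaft L mid",215,340,.097),("shaft R mid",294,340,.097),
 ("collar FL",110,567,.11),("collar FR",380,578,.11),("collar BL",107,403,.11),("collar BR",382,410,.11),("screw",235,480,.122),
 ("big FL",158,303,.117),("big FR",312,298,.117),("big BL",155,110,.117),("big BR",317,112,.117),("small FL",182,54,.105),("small FR",322,54,.105)]:
  print(n,p(u,v,z))
q=lambda u,v,z:onz(W,(160+u/3.5-.4,150+v/3.5-.4),z).round(4)
print("stub",q(647,137,.066),"ring",q(124,128,.009),"plate Rcorners",q(271,410,.014),q(271,455,.014),q(214,524,.014),q(118,526,.014),q(52,480,.014))
E
```

```text
footL0 [0.4336 0.1428 0.012 ]
footR0 [0.5417 0.1406 0.012 ]
footL1 [0.4379 0.2865 0.012 ]
footR1 [0.5464 0.2868 0.012 ]
shaft end L [0.4803 0.1536 0.097 ]
shaft end R [0.495  0.1537 0.097 ]
shaft L mid [0.4822 0.2082 0.097 ]
shaft R mid [0.4969 0.2083 0.097 ]
collar FL [0.4631 0.1674 0.11  ]
collar FR [0.513  0.1655 0.11  ]
collar BL [0.4642 0.1952 0.11  ]
collar BR [0.5138 0.1941 0.11  ]
screw [0.4884 0.1808 0.122 ]
big FL [0.4754 0.2099 0.117 ]
big FR [0.5022 0.2108 0.117 ]
big BL [0.4765 0.2393 0.117 ]
big BR [0.5038 0.239  0.117 ]
small FL [0.4795 0.2516 0.105 ]
small FR [0.5039 0.2517 0.105 ]
stub [0.6496 0.0477 0.066 ] ring [0.4291 0.0371 0.009 ] plate Rcorners [ 0.494  -0.1043  0.014 ] [ 0.4936 -0.1294  0.014 ] [ 0.4638 -0.1691  0.014 ] [ 0.415  -0.1703  0.014 ] [ 0.3836 -0.1435  0.014 ]
```

```bash
cat >> h.py <<'E'
def go(P,yaw=None):
    st=ctrl.get_state();M=R.from_rotvec(st["tool_rot"]).as_matrix()
    tr=M.T@(np.array(P)-st["position"])
    y=np.degrees(np.arctan2(M[1,2],M[0,2]))
    tw=None
    if yaw is not None:
        d=(yaw-y+90)%180-90; tw=-np.radians(d)
    print("travel",tr.round(4),"twist",tw,"yaw now",round(y,2),"down",M[:,0].round(4))
E
python3 - <<'E'
from h import *
go([.4886,.1808,.18],-1.85);go([.4886,.1808,.066],-1.85)
E
```

```text
travel [ 0.0814  0.1122 -0.0419] twist 0.030744233276191142 yaw now -0.09 down [-1.4e-03 -8.0e-04 -1.0e+00]
travel [ 0.1954  0.1122 -0.0417] twist 0.030744233276191142 yaw now -0.09 down [-1.4e-03 -8.0e-04 -1.0e+00]
```

```bash
python3 -m pendant '[{"travel":[0.03,0.055,-0.02],"twist":0.015},{"travel":[0.06,0.112,-0.042],"twist":0.031},{"travel":[0.08,0.112,-0.042],"twist":0.031},{"travel":[0.08,0.112,-0.042],"twist":0.031}]'
python3 - <<'E'
from h import *
import time
for i in range(2): print(ctrl.get_state()["position"])
st,im=snap("wrist","w2",(0,0,512,384),1.5)
print(st["position"]);print(ctrl.get_state()["position"])
go([.4886,.1808,.066],-1.85)
E
```

```text
time: 1.25
position: [0.4878, 0.1797, 0.1786]
tool_rot: [0.023, 1.577, -0.028]
ft_force: [0.0, 0.1, -0.4]
grip_width: 1.003
[0.48779243 0.17966698 0.17859415]
[0.48779243 0.17966698 0.17859415]
[0.48779243 0.17966698 0.17859415]
[0.48907027 0.17913731 0.18021742]
travel [ 1.142e-01  1.900e-03 -1.000e-04] twist -0.00210406818098522 yaw now -1.97 down [-0.0037 -0.0021 -1.    ]
```

View pics/w2.png

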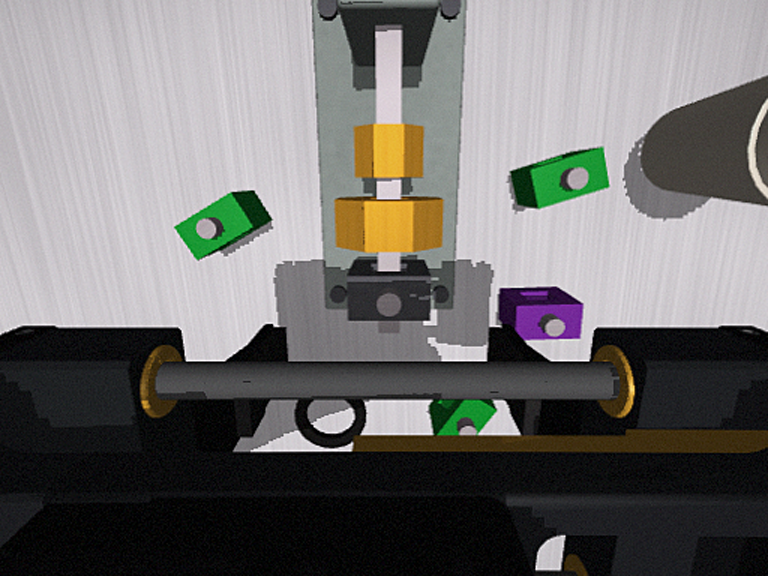

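```bash
python3 -m pendant '[{"travel":[0.05,0.001,0],"twist":0},{"travel":[0.09,0.001,0],"twist":0},{"travel":[0.112,0.001,0],"twist":0},{"travel":[0.112,0.001,0],"twist":0}]'
python3 -m pendant '[{"travel":[0,0,0],"twist":0},{"travel":[0,0,0],"twist":0},{"travel":[0,0,0],"twist":0},{"travel":[0,0,0],"twist":0}]' -1 30
```

```text
time: 1.8
position: [0.4892, 0.1779, 0.0674]
tool_rot: [0.027, 1.576, -0.032]
ft_force: [0.8, -0.3, 0.4]
grip_width: 0.998
time: 2.3
position: [0.4894, 0.178, 0.0679]
tool_rot: [0.027, 1.576, -0.032]
ft_force: [-0.0, 0.3, 0.7]
grip_width: 0.633
```

```bash
python3 -m pendant '[{"travel":[0,0,0],"twist":0},{"travel":[0,0,0],"twist":0},{"travel":[0,0,0],"twist":0},{"travel":[0,0,0],"twist":0}]' -1 30
python3 -m pendant '[{"travel":[-0.005,0,0],"twist":0},{"travel":[-0.005,0,0],"twist":0},{"travel":[-0.005,0,0],"twist":0}]'
```

```text
time: 2.8
position: [0.489, 0.178, 0.0679]
tool_rot: [0.027, 1.576, -0.032]
ft_force: [-2.9, 1.1, 1.0]
grip_width: 0.57
time: 3.18
position: [0.4889, 0.1779, 0.0725]
tool_rot: [0.027, 1.577, -0.032]
ft_force: [-0.6, -0.1, -4.6]
grip_width: 0.572
```

```bash
python3 -m pendant '[{"travel":[0,-0.02,0],"twist":0},{"travel":[0,-0.04,0],"twist":0},{"travel":[0,-0.065,0],"twist":0},{"travel":[0,-0.09,0],"twist":0},{"travel":[0,-0.1,0],"twist":0},{"travel":[-0.06,-0.1,0],"twist":0},{"travel":[-0.1,-0.1,0],"twist":0},{"travel":[-0.1,-0.1,0],"twist":0}]'
python3 - <<'E'
from h import *
st,im=snap("wrist","w3",(0,0,512,384),1.5)
print(st["position"]);snap("side","d3",(150,150,350,350),3)
E
```

```text
time: 4.18
position: [0.4885, 0.0796, 0.1764]
tool_rot: [0.028, 1.569, -0.03]
ft_force: [-0.3, 1.3, -5.5]
grip_width: 0.574
[0.48849436 0.07963176 0.17644527]
```

View pics/w3.png

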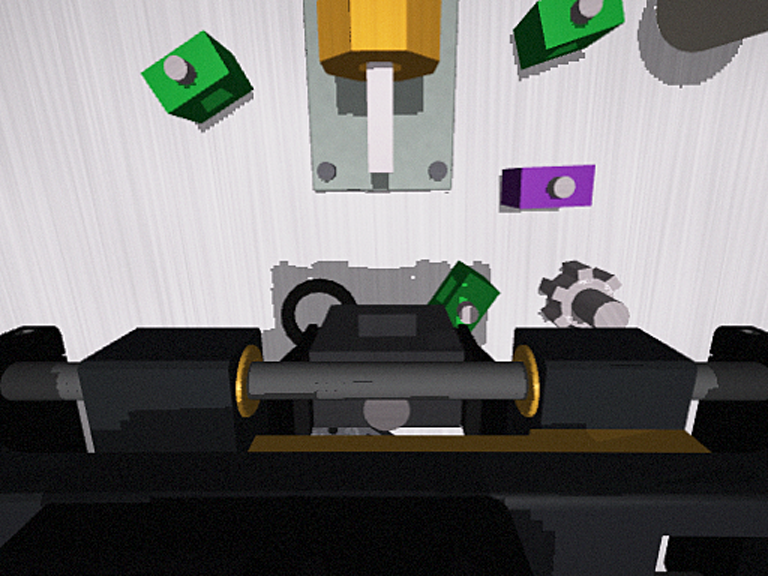

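View pics/d3.png

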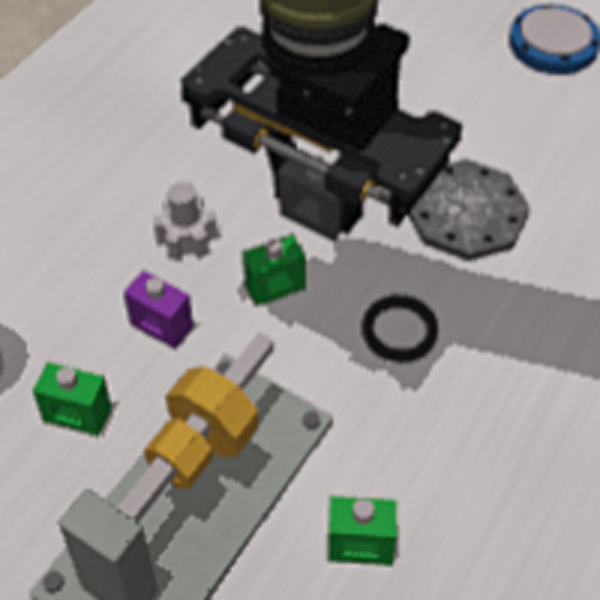

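```bash
python3 -m pendant '[{"travel":[-0.03,-0.05,0],"twist":0},{"travel":[-0.06,-0.1,0],"twist":0},{"travel":[-0.09,-0.15,0],"twist":0},{"travel":[-0.12,-0.2,0],"twist":0},{"travel":[-0.15,-0.25,0],"twist":0},{"travel":[-0.18,-0.3,0],"twist":0},{"travel":[-0.2,-0.35,0],"twist":0},{"travel":[-0.21,-0.4,0],"twist":0},{"travel":[-0.21,-0.4,0],"twist":0},{"travel":[-0.21,-0.4,0],"twist":0}]'
python3 - <<'E'
from h import *
st,im=snap("wrist","w4",(0,0,512,384),1.5)
print(st["position"],st["tool_rot"]);st=ctrl.get_state();print(st["position"],st["tool_rot"])
E
```

```text
time: 5.52
position: [0.4721, -0.3194, 0.3806]
tool_rot: [0.028, 1.581, -0.029]
ft_force: [0.1, 1.3, -4.5]
grip_width: 0.574
[ 0.47207022 -0.31935631  0.38064139] [ 0.02802822  1.58138152 -0.02907603]
[ 0.4723704  -0.31868312  0.38112166] [ 0.02664407  1.58072284 -0.02809758]
```

View pics/w4.png

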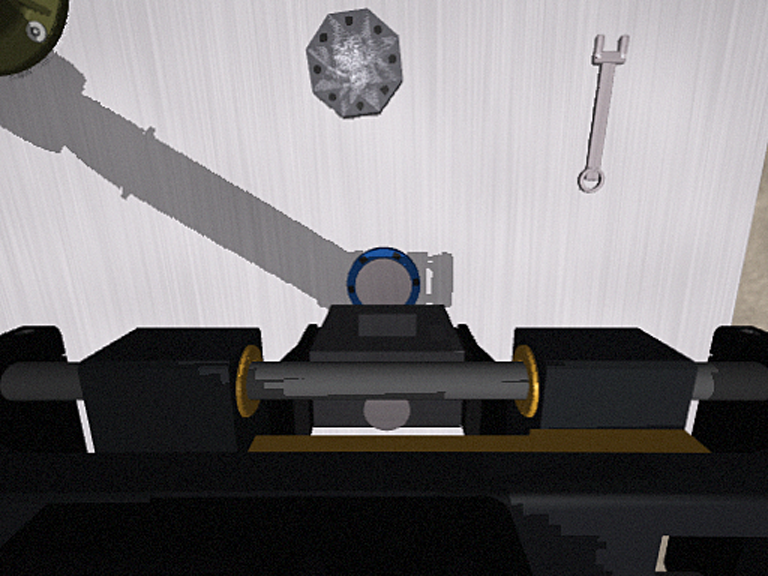

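```bash
python3 - <<'E'
from h import *
im=cv2.imread("pics/w4_raw.png");zoom(im,"z5",(195,0,275,85),7);zoom(im,"z6",(220,155,290,210),8)
E
```

```text
(no output)
```

View pics/z5.png

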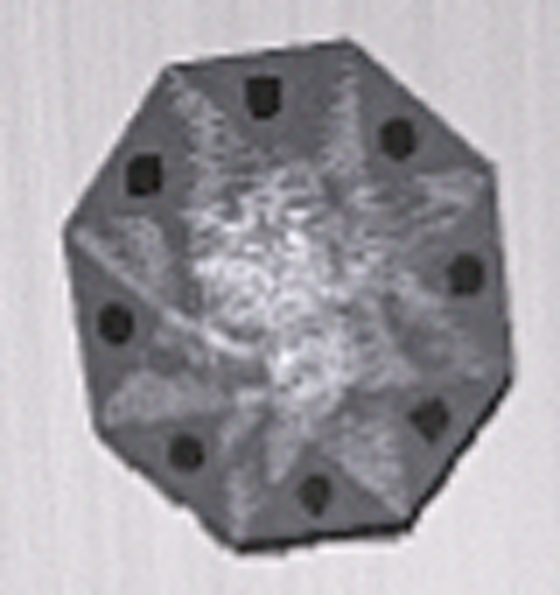

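View pics/z6.png

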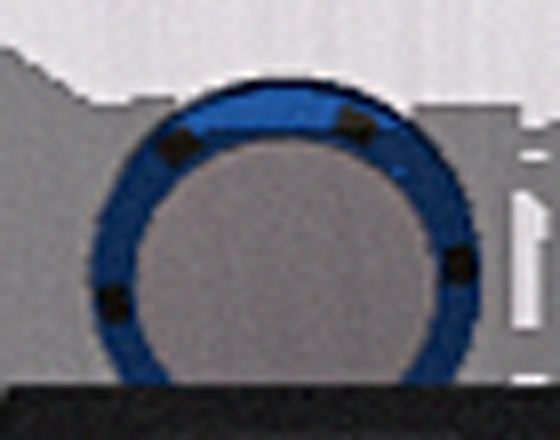

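```bash
python3 - <<'E'
from h import *
from scipy.optimize import least_squares
s1=(np.array([0.47207022,-0.31935631,0.38064139]),np.array([0.02802822,1.58138152,-0.02907603]))
s2=(np.array([0.4723704,-0.31868312,0.38112166]),np.array([0.02664407,1.58072284,-0.02809758]))
def circ(P,r=None):
    P=np.array(P)[:,:2]
    if r is None:
        f=least_squares(lambda q:np.hypot(*(P-q[:2]).T)-q[2],[*P.mean(0),.04])
    else: f=least_squares(lambda q:np.hypot(*(P-q[:2]).T)-r,P.mean(0))
    return f.x.round(4),(f.fun*1000).round(1)
for a in (s1,s2):
  W=cam("wrist",dict(position=a[0],tool_rot=a[1]))
  h=[(263,97),(399,138),(466,274),(431,419),(316,495),(187,453),(116,324),(145,175)]
  P=[onz(W,(195+u/7-.43,v/7-.43),.014) for u,v in h];print("plate",circ(P),np.mean(P,0).round(4))
  A=np.array(P)
  # hole bearings about centre, mod 45
  c=np.mean(P,0);ang=np.degrees(np.arctan2(A[:,1]-c[1],A[:,0]-c[0]));print("holes mod45",(ang%45).round(1))
  rim=[(92,268),(478,265),(287,78),(152,137),(425,130),(130,375),(447,375)]
  H=[(135,285),(440,285),(285,135),(175,185),(400,187),(165,372),(405,372)]
  C1=circ([onz(W,(220+u/8-.44,155+v/8-.44),.020) for u,v in rim]);C2=circ([onz(W,(220+u/8-.44,155+v/8-.44),.024) for u,v in H])
  print("coup",C1,C2)
  d=C1[0][:2]-c[:2];print("line",d,np.hypot(*d),np.degrees(np.arctan2(d[0],-d[1])))
E
```

```text
plate (array([ 0.4369, -0.1163,  0.0452]), array([ 0.1,  0.2, -0.3, -0.2,  0.6, -0.3, -0.3,  0.2])) [ 0.4369 -0.1162  0.014 ]
holes mod45 [5.2 5.1 5.1 5.1 5.  5.1 4.9 4.9]
coup (array([ 0.4611, -0.3837,  0.0489]), array([ 0.5, -0.8,  0.2, -0.9,  0.9,  0.1,  0.2])) (array([ 0.4608, -0.3864,  0.038 ]), array([-0. ,  0.5,  0.3, -0.4, -0.2,  0.3, -0.5]))
line [ 0.02419772 -0.26746236] 0.26855472713961304 5.169561806227355
plate (array([ 0.4371, -0.1157,  0.0453]), array([ 0.1,  0.2, -0.3, -0.2,  0.6, -0.3, -0.3,  0.2])) [ 0.4371 -0.1156  0.014 ]
holes mod45 [5.3 5.2 5.2 5.2 5.1 5.2 5.  5. ]
coup (array([ 0.4617, -0.3832,  0.0489]), array([ 0.5, -0.8,  0.2, -0.9,  0.9,  0. ,  0.2])) (array([ 0.4614, -0.386 ,  0.0381]), array([-0. ,  0.5,  0.3, -0.4, -0.2,  0.3, -0.5]))
line [ 0.02458589 -0.26758746] 0.2687145561831118 5.2495883237326115
```

```bash
python3 - <<'E'
from h import *
m=ctrl.camera_model("wrist");T=m["T_tool_cam"]
def tool(uv,x):
    p=cv2.undistortPoints(np.array([[uv]],float),m["K"],m["distortion"])[0,0]
    v=T[:3,:3]@[p[0],p[1],1];o=T[:3,3];return (o+v*(x-o[0])/v[0]).round(4)
for u in (334,446): print("bottom back edge",tool((u/1.5,305/1.5),.008))
for u in (310,465): print("top back edge",tool((u/1.5,351/1.5),-.042))
print("screw",tool((387/1.5,415/1.5),-.054))
go([.437,-.116,.15],5.15);go([.437,-.116,.022],5.15)
E
```

```text
bottom back edge [ 0.008   0.0157 -0.0233]
bottom back edge [0.008  0.0157 0.0266]
top back edge [-0.042   0.0159 -0.0248]
top back edge [-0.042   0.0158  0.0257]
screw [-0.054  -0.      0.0003]
travel [ 0.2313  0.2016 -0.0401] twist -0.12469216005586574 yaw now -1.99 down [-1.010e-02 -7.000e-04 -9.999e-01]
travel [ 0.3593  0.2017 -0.0388] twist -0.12469216005586574 yaw now -1.99 down [-1.010e-02 -7.000e-04 -9.999e-01]
```

```bash
python3 -m pendant '[{"travel":[0.03,0.05,-0.01],"twist":-0.03},{"travel":[0.07,0.1,-0.02],"twist":-0.06},{"travel":[0.12,0.15,-0.03],"twist":-0.1},{"travel":[0.17,0.19,-0.04],"twist":-0.125},{"travel":[0.22,0.2,-0.04],"twist":-0.125},{"travel":[0.23,0.2,-0.04],"twist":-0.125},{"travel":[0.23,0.2,-0.04],"twist":-0.125},{"travel":[0.23,0.2,-0.04],"twist":-0.125}]'
python3 - <<'E'
from h import *
go([.437+.0002,-.1177,.025],5.15)
ctrl.get_image("side");go([.437+.0002,-.1177,.025],5.15)
E
```

```text
time: 6.58
position: [0.4391, -0.119, 0.1539]
tool_rot: [-0.071, 1.575, 0.068]
ft_force: [-0.2, -1.0, -4.4]
grip_width: 0.573
travel [ 0.1289  0.0016 -0.0011] twist -0.0011966679480342607 yaw now 5.08 down [-0.0055 -0.0019 -1.    ]
travel [ 0.1288  0.0015 -0.001 ] twist -0.0012238773432282786 yaw now 5.08 down [-0.0056 -0.0017 -1.    ]
```

```bash
python3 -m pendant '[{"travel":[0.05,0.001,-0.001],"twist":0},{"travel":[0.09,0.0015,-0.001],"twist":0},{"travel":[0.115,0.0015,-0.001],"twist":0},{"travel":[0.127,0.0015,-0.001],"twist":0},{"travel":[0.127,0.0015,-0.001],"twist":0},{"travel":[0.127,0.0015,-0.001],"twist":0}]'
python3 - <<'E'
from h import *
go([.437+.0002,-.1177,.022],5.15)
E
```

```text
time: 7.38
position: [0.4387, -0.1182, 0.0283]
tool_rot: [-0.071, 1.573, 0.068]
ft_force: [0.1, -0.1, -4.3]
grip_width: 0.573
travel [ 0.0063  0.0006 -0.0014] twist -0.0015082199864634121 yaw now 5.06 down [-0.0028 -0.0023 -1.    ]
```

```bash
python3 -m pendant '[{"travel":[0.003,0.0005,-0.0015],"twist":0},{"travel":[0.005,0.0005,-0.0015],"twist":0},{"travel":[0.006,0.0005,-0.0015],"twist":0},{"travel":[0.007,0.0005,-0.0015],"twist":0}]'
python3 - <<'E'
from h import *
go([.437+.0002,-.1177,.022],5.15)
E
```

```text
time: 7.88
position: [0.4371, -0.1178, 0.0218]
tool_rot: [-0.071, 1.573, 0.068]
ft_force: [-3.9, 0.5, 7.1]
grip_width: 0.577
travel [-0.0002  0.0001  0.0001] twist -0.0015332820503600316 yaw now 5.06 down [-0.0031 -0.0022 -1.    ]
```

```bash
python3 -m pendant '[{"travel":[0,0,0],"twist":0},{"travel":[0,0,0],"twist":0},{"travel":[0,0,0],"twist":0},{"travel":[0,0,0],"twist":0},{"travel":[0,0,0],"twist":0},{"travel":[0,0,0],"twist":0}]' 1
python3 -m pendant '[{"travel":[-0.03,0,0],"twist":0},{"travel":[-0.08,0,0],"twist":0},{"travel":[-0.14,0,0],"twist":0},{"travel":[-0.17,-0.04,0],"twist":0.06},{"travel":[-0.18,-0.1,0],"twist":0.12},{"travel":[-0.18,-0.1,0],"twist":0.12},{"travel":[-0.18,-0.1,0],"twist":0.12}]'
python3 - <<'E'
from h import *
st,im=snap("wrist","w5",(0,0,512,384),1.5)
print(st["position"],st["tool_rot"]);st=ctrl.get_state();print(st["position"],st["tool_rot"])
E
```

```text
time: 8.62
position: [0.4371, -0.1178, 0.0218]
tool_rot: [-0.071, 1.573, 0.068]
ft_force: [-0.4, -0.0, -0.2]
grip_width: 0.994
time: 9.5
position: [0.4462, -0.2164, 0.2015]
tool_rot: [0.024, 1.575, -0.026]
ft_force: [-0.8, -0.1, 0.1]
grip_width: 0.998
[ 0.44624309 -0.21644623  0.20149277] [ 0.02394264  1.57461689 -0.02590323]
[ 0.44634413 -0.2157175   0.20134539] [ 0.02278214  1.57482675 -0.02464428]
```

View pics/w5.png

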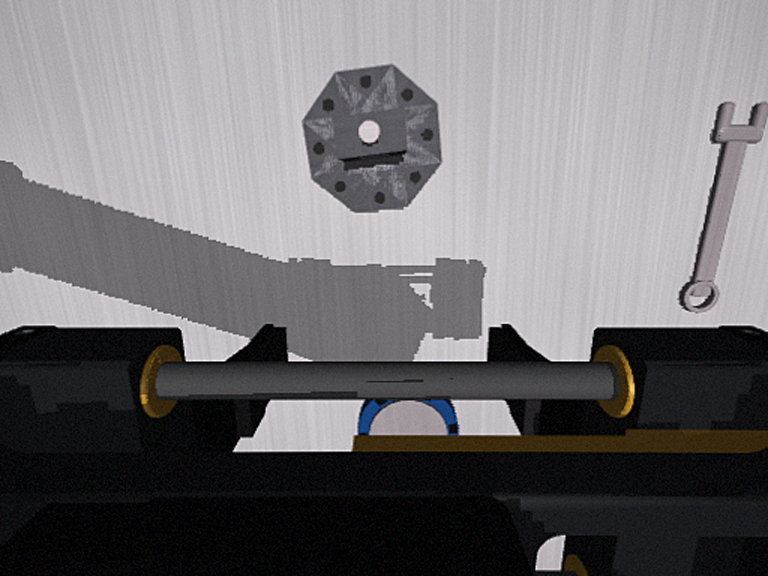

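```bash
python3 - <<'E'
from h import *
W=cam("wrist",dict(position=np.array([.4463,-.2160,.2014]),tool_rot=np.array([.0234,1.5747,-.0253])))
h=[(365,82),(407,95),(427,134),(415,177),(379,198),(340,187),(319,149),(328,105)]
P=np.array([onz(W,(u/1.5-.17,v/1.5-.17),.014) for u,v in h]);print(P.mean(0).round(4),(np.hypot(*(P-P.mean(0))[:,:2].T)*1000).round(1))
print("screw",onz(W,(369/1.5-.17,132/1.5-.17),.076).round(4))
print("fwd bottom edge", onz(W,(343/1.5,161/1.5),.016).round(4),onz(W,(404/1.5,155/1.5),.016).round(4))
go([.4895,.2247,.22],-1.85);go([.4895,.2247,.066],-1.85)
E
```

```text
[ 0.4369 -0.1163  0.014 ] [45.  45.  45.  45.  45.2 45.4 44.6 45.2]
screw [ 0.437  -0.1151  0.076 ]
fwd bottom edge [ 0.4121 -0.1307  0.016 ] [ 0.4627 -0.1276  0.016 ]
travel [-0.0193  0.4415  0.0298] twist 0.0021103209256271124 yaw now -1.73 down [-0.0042 -0.0011 -1.    ]
travel [0.1347 0.4417 0.0304] twist 0.0021103209256271124 yaw now -1.73 down [-0.0042 -0.0011 -1.    ]
```

```bash
python3 -m pendant '[{"travel":[-0.01,0.06,0.005],"twist":0},{"travel":[-0.02,0.12,0.01],"twist":0},{"travel":[-0.02,0.18,0.015],"twist":0},{"travel":[-0.02,0.24,0.02],"twist":0},{"travel":[-0.02,0.3,0.025],"twist":0},{"travel":[-0.02,0.36,0.03],"twist":0},{"travel":[-0.02,0.41,0.03],"twist":0},{"travel":[-0.01,0.441,0.03],"twist":0},{"travel":[0,0.441,0.03],"twist":0},{"travel":[0,0.441,0.03],"twist":0}]' 1 35
python3 - <<'E'
from h import *
st,im=snap("wrist","w6",(0,0,512,384),1.5)
print(st["position"],st["tool_rot"])
go([.4895,.2247,.066],-1.85)
E
```

```text
time: 10.8
position: [0.4883, 0.2236, 0.1992]
tool_rot: [0.02, 1.577, -0.025]
ft_force: [-0.2, -0.3, 0.1]
grip_width: 1.001
[0.48832184 0.22357443 0.1992469 ] [ 0.02047064  1.57745484 -0.02529173]
travel [0.134  0.002  0.0011] twist 0.0015533422276619658 yaw now -1.76 down [-0.0055 -0.0024 -1.    ]
```

View pics/w6.png

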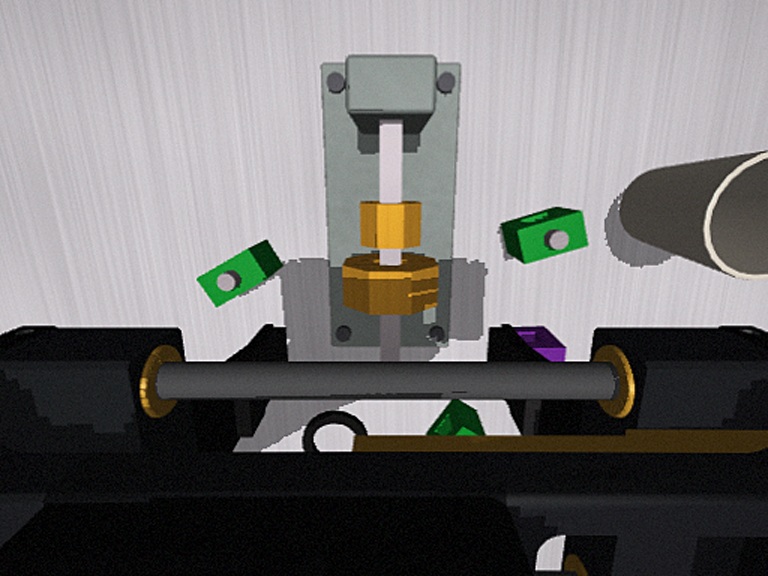

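```bash
python3 -m pendant '[{"travel":[0.05,0.001,0.001],"twist":0},{"travel":[0.09,0.002,0.001],"twist":0},{"travel":[0.12,0.002,0.001],"twist":0},{"travel":[0.133,0.003,0.001],"twist":0},{"travel":[0.133,0.003,0.001],"twist":0},{"travel":[0.133,0.003,0.001],"twist":0}]'
python3 - <<'E'
from h import *
go([.4895,.2247,.066],-1.85)
E
```

```text
time: 11.6
position: [0.4906, 0.226, 0.0686]
tool_rot: [0.023, 1.574, -0.026]
ft_force: [1.0, 0.4, -0.3]
grip_width: 1.007
travel [ 0.0026 -0.0014 -0.0011] twist 0.0012030936275075593 yaw now -1.78 down [-0.003  -0.0015 -1.    ]
```

Close and lift 5 mm.

```bash
python3 -m pendant '[{"travel":[0.0025,-0.001,-0.001],"twist":0},{"travel":[0.0025,-0.001,-0.001],"twist":0},{"travel":[0.0025,-0.001,-0.001],"twist":0},{"travel":[0.0025,-0.001,-0.001],"twist":0},{"travel":[0.0025,-0.001,-0.001],"twist":0},{"travel":[0.0025,-0.001,-0.001],"twist":0}]' -1 40
python3 -m pendant '[{"travel":[-0.005,0,0],"twist":0},{"travel":[-0.005,0,0],"twist":0},{"travel":[-0.005,0,0],"twist":0}]'
```

```text
time: 12.35
position: [0.4897, 0.2251, 0.0663]
tool_rot: [0.023, 1.573, -0.026]
ft_force: [-0.1, -0.4, 2.5]
grip_width: 0.734
time: 12.72
position: [0.489, 0.2248, 0.0705]
tool_rot: [0.023, 1.575, -0.026]
ft_force: [0.7, 0.4, -5.5]
grip_width: 0.729
```

```bash
python3 -m pendant '[{"travel":[0,-0.02,0],"twist":0},{"travel":[0,-0.04,0],"twist":0},{"travel":[0,-0.06,0],"twist":0},{"travel":[0,-0.06,0],"twist":0}]'
python3 -m pendant '[{"travel":[0,-0.025,0],"twist":0},{"travel":[0,-0.05,0],"twist":0},{"travel":[0,-0.08,0],"twist":0},{"travel":[-0.03,-0.08,0],"twist":0},{"travel":[-0.08,-0.08,0],"twist":0},{"travel":[-0.12,-0.1,0],"twist":0},{"travel":[-0.12,-0.1,0],"twist":0}]'
python3 - <<'E'
from h import *
st,im=snap("wrist","w7",(0,0,512,384),1.5)
print(st["position"],st["tool_rot"])
go([.460,-.36,.26],5.15)
E
```

```text
time: 13.22
position: [0.4869, 0.1626, 0.0701]
tool_rot: [0.024, 1.576, -0.03]
ft_force: [-0.2, -0.4, -6.2]
grip_width: 0.731
time: 14.1
position: [0.4868, 0.0627, 0.1939]
tool_rot: [0.026, 1.568, -0.031]
ft_force: [0.3, 0.8, -5.8]
grip_width: 0.738
[0.48679395 0.06270826 0.19390668] [ 0.02583516  1.56832534 -0.03053549]
travel [-0.0675 -0.4245 -0.0104] twist -0.12458893947273005 yaw now -1.99 down [-0.0027 -0.0026 -1.    ]
```

View pics/w7.png

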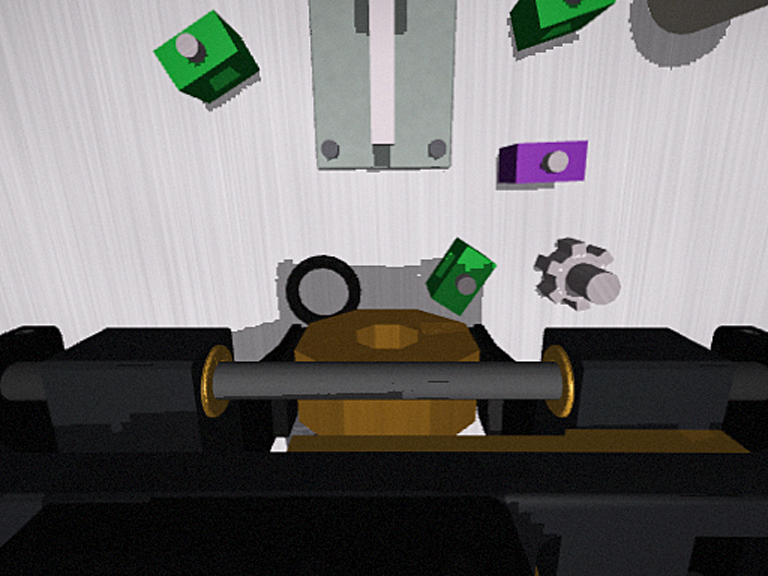

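```bash
python3 - <<'E'
from h import *
m=ctrl.camera_model("wrist");T=m["T_tool_cam"]
def tool(uv,x):
    p=cv2.undistortPoints(np.array([[uv]],float),m["K"],m["distortion"])[0,0]
    v=T[:3,:3]@[p[0],p[1],1];o=T[:3,3];return (o+v*(x-o[0])/v[0]).round(4)
for u in (335,445): print("bottom back edge",tool((u/1.5,311/1.5),.013))
im=cv2.imread("pics/w7_raw.png");zoom(im,"z7",(180,190,340,310),5)
go([.449,-.2505,.16],-84.85)
E
```

```text
bottom back edge [ 0.013   0.0113 -0.0237]
bottom back edge [0.013  0.0112 0.027 ]
travel [ 0.0322 -0.3151 -0.0249] twist 1.4462073873221664 yaw now -1.99 down [-0.0027 -0.0026 -1.    ]
```

View pics/z7.png

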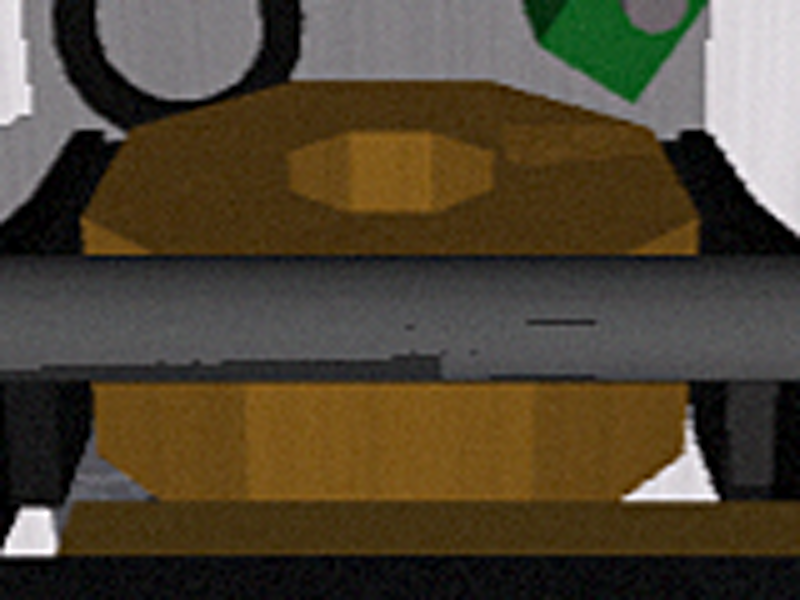

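```bash
python3 - <<'E'
from h import *
m=ctrl.camera_model("wrist");T=m["T_tool_cam"]
def tool(uv,x):
    p=cv2.undistortPoints(np.array([[uv]],float),m["K"],m["distortion"])[0,0]
    v=T[:3,:3]@[p[0],p[1],1];o=T[:3,3];return (o+v*(x-o[0])/v[0]).round(4)
for u,v,x in [(285,80,.013),(497,80,.013),(130,130,-.006),(652,128,-.006),(83,218,-.0323),(697,216,-.0323)]: print(tool((180+u/5-.4,190+v/5-.4),x))
E
```

```text
[ 0.013   0.0125 -0.0145]
[0.013  0.0125 0.0148]
[-0.006   0.0122 -0.0323]
[-0.006   0.0124  0.0326]
[-0.0323  0.012  -0.0323]
[-0.0323  0.0122  0.0324]
```

```bash
python3 -m pendant '[{"travel":[-0.01,-0.05,0],"twist":0.1},{"travel":[-0.02,-0.1,-0.005],"twist":0.27},{"travel":[-0.02,-0.15,-0.01],"twist":0.44},{"travel":[-0.02,-0.2,-0.015],"twist":0.61},{"travel":[-0.02,-0.25,-0.02],"twist":0.78},{"travel":[-0.02,-0.3,-0.023],"twist":0.95},{"travel":[-0.02,-0.315,-0.023],"twist":1.12},{"travel":[0,-0.315,-0.023],"twist":1.29},{"travel":[0.03,-0.315,-0.023],"twist":1.446},{"travel":[0.03,-0.315,-0.023],"twist":1.446}]'
python3 - <<'E'
from h import *
go([.4507,-.2503,.06],-84.85)
st,im=snap("wrist","w8",(0,0,512,384),1.5)
print(st["position"],st["tool_rot"],st["joint_positions"])
go([.4507,-.2503,.06],-84.85)
E
```

```text
time: 15.4
position: [0.4483, -0.2476, 0.1575]
tool_rot: [1.136, 1.262, -1.147]
ft_force: [-0.9, 0.4, -5.6]
grip_width: 0.73
travel [0.0975 0.0033 0.0032] twist 0.0033810661209082524 yaw now -84.66 down [-0.0116  0.0019 -0.9999]
[ 0.44829363 -0.2476454   0.15749682] [ 1.13647816  1.26208901 -1.14733955] [ 0.30851532  0.07943378  0.14902993  1.87115765 -0.00897035  1.20314737
 -1.01709399]
travel [0.0997 0.0015 0.0019] twist 0.004613707434535818 yaw now -84.59 down [-0.0078  0.     -1.    ]
```

View pics/w8.png

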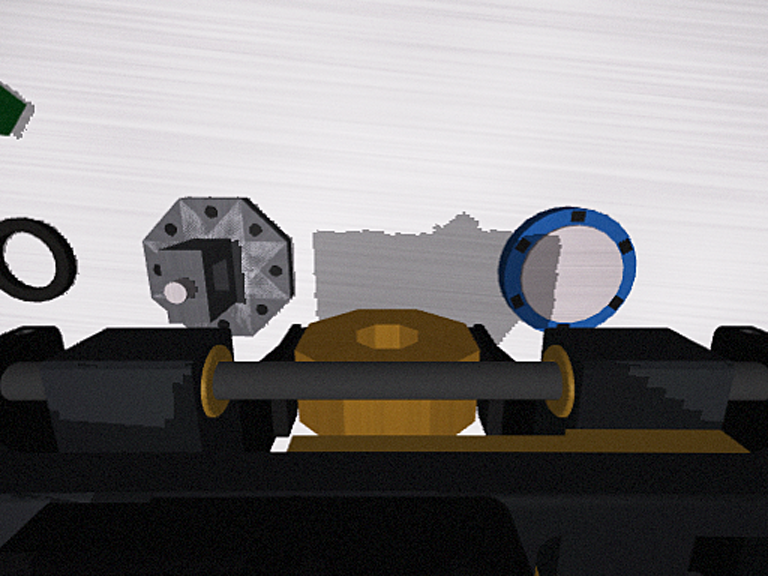

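```bash
python3 -m pendant '[{"travel":[0.05,0.002,0.002],"twist":0.004},{"travel":[0.09,0.002,0.002],"twist":0.004},{"travel":[0.12,0.002,0.002],"twist":0.004},{"travel":[0.138,0.002,0.002],"twist":0.004},{"travel":[0.138,0.002,0.002],"twist":0.004},{"travel":[0.138,0.002,0.002],"twist":0.004}]'
python3 - <<'E'
from h import *
go([.4507,-.2503,.013],-84.85)
ctrl.get_image("side")
go([.4507,-.2503,.013],-84.85)
E
```

```text
time: 16.2
position: [0.4523, -0.2509, 0.0232]
tool_rot: [1.139, 1.254, -1.146]
ft_force: [-0.2, -0.1, -5.4]
grip_width: 0.728
travel [ 0.0102 -0.0015 -0.0007] twist 0.001293577693696297 yaw now -84.78 down [-0.0052 -0.0011 -1.    ]
travel [ 0.0104 -0.0016 -0.0009] twist 0.001140031749696718 yaw now -84.78 down [-0.0047 -0.0013 -1.    ]
```

```bash
python3 -m pendant '[{"travel":[0.004,-0.0015,-0.001],"twist":0},{"travel":[0.007,-0.0015,-0.001],"twist":0},{"travel":[0.009,-0.0015,-0.001],"twist":0},{"travel":[0.0105,-0.0015,-0.001],"twist":0}]'
python3 - <<'E'
from h import *
go([.4507,-.2503,.013],-84.85)
E
```

```text
time: 16.75
position: [0.4507, -0.2501, 0.0127]
tool_rot: [1.139, 1.254, -1.146]
ft_force: [0.9, -0.5, -5.2]
grip_width: 0.733
travel [-0.0003 -0.      0.0002] twist 0.0011174026687867107 yaw now -84.79 down [-0.0049 -0.0012 -1.    ]
```

```bash
python3 -m pendant '[{"travel":[0.001,0,0],"twist":0},{"travel":[0.002,0,0],"twist":0},{"travel":[0.002,0,0],"twist":0}]'
```

```text
time: 17.12
position: [0.4507, -0.2501, 0.0117]
tool_rot: [1.139, 1.254, -1.146]
ft_force: [-3.9, 1.8, 5.6]
grip_width: 0.732
```

```bash
python3 -m pendant '[{"travel":[0,0,0],"twist":0},{"travel":[0,0,0],"twist":0},{"travel":[0,0,0],"twist":0},{"travel":[0,0,0],"twist":0},{"travel":[0,0,0],"twist":0}]' 1
python3 -m pendant '[{"travel":[-0.02,0,0],"twist":0},{"travel":[-0.07,0,0],"twist":0},{"travel":[-0.13,0,0],"twist":0},{"travel":[-0.18,-0.05,0],"twist":0},{"travel":[-0.19,-0.08,0],"twist":0},{"travel":[-0.19,-0.08,0],"twist":0},{"travel":[-0.19,-0.08,0],"twist":0}]'
python3 - <<'E'
from h import *
st,im=snap("wrist","w9",(0,0,512,384),1.5)
print(st["position"],st["tool_rot"]);st=ctrl.get_state();print(st["position"],st["tool_rot"])
E
```

```text
time: 17.75
position: [0.4507, -0.2501, 0.0117]
tool_rot: [1.139, 1.254, -1.146]
ft_force: [0.2, -0.4, -0.7]
grip_width: 0.998
time: 18.62
position: [0.3724, -0.2569, 0.2019]
tool_rot: [1.139, 1.254, -1.145]
ft_force: [0.4, -0.5, 0.1]
grip_width: 0.998
[ 0.37240039 -0.25690756  0.20185813] [ 1.13924207  1.25397932 -1.14525288]
[ 0.37245362 -0.25666813  0.20143035] [ 1.13848568  1.25533849 -1.14538495]
```

View pics/w9.png

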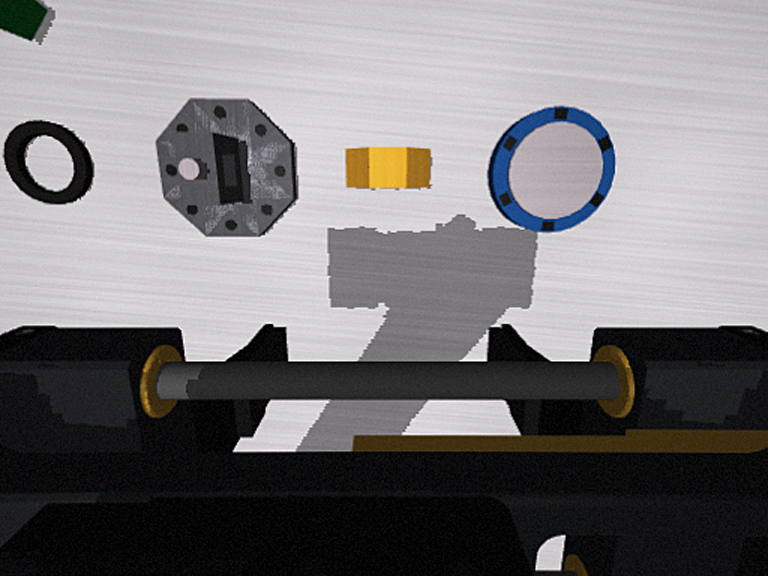

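```bash
python3 - <<'E'
from h import *
from scipy.optimize import least_squares
im=cv2.imread("pics/w9_raw.png");zoom(im,"z9",(220,85,300,140),8)
W=cam("wrist",dict(position=np.array([.3724,-.2568,.2016]),tool_rot=np.array([1.1389,1.2547,-1.1453])))
px=lambda u,v,z:onz(W,(u/1.5-.17,v/1.5-.17),z)
h=[(220,112),(261,130),(280,171),(267,210),(231,225),(192,210),(171,170),(182,128)]
P=np.array([px(u,v,.014) for u,v in h]);pc=P.mean(0)[:2];print("plate",pc.round(4),(np.hypot(*(P[:,:2]-pc).T)*1000).round(1))
hub=[(509,171),(605,165),(560,120),(553,219),(523,137),(591,131),(524,205),(590,200)]
Q=np.array([px(u,v,.024) for u,v in hub])[:,:2]
f=least_squares(lambda q:np.hypot(*(Q-q[:2]).T)-.038,Q.mean(0));cc=f.x;print("hub",cc.round(4),(f.fun*1000).round(1))
S=np.array([px(u,v,.064) for u,v in [(369,147),(402,147.5),(402,188.5),(369,188.5)]])[:,:2]
print("spacer top",S.round(4).tolist(),S.mean(0).round(4),"mid",((pc+cc)/2).round(4),"dist",np.hypot(*(pc-cc)))
y=(pc-cc)/np.hypot(*(pc-cc));x=np.array([y[1],-y[0]]);d=S.mean(0)-(pc+cc)/2;print("err along x,y mm",(d@x*1e3).round(1),(d@y*1e3).round(1),"yaw",np.degrees(np.arctan2(x[1],x[0])))
E
```

```text
plate [ 0.4367 -0.1163] [45.2 45.2 45.3 45.4 45.2 45.8 45.4 45.8]
hub [ 0.4616 -0.3877] [ 0.7  0.5 -0.2  1.2  1.  -0.2 -1.4  0.2]
spacer top [[0.4631, -0.2364], [0.4649, -0.2597], [0.4369, -0.2625], [0.4347, -0.2387]] [ 0.4499 -0.2493] mid [ 0.4492 -0.252 ] dist 0.2725101242840631
err along x,y mm 1.0 2.6 yaw 5.23738119579149
```

View pics/z9.png

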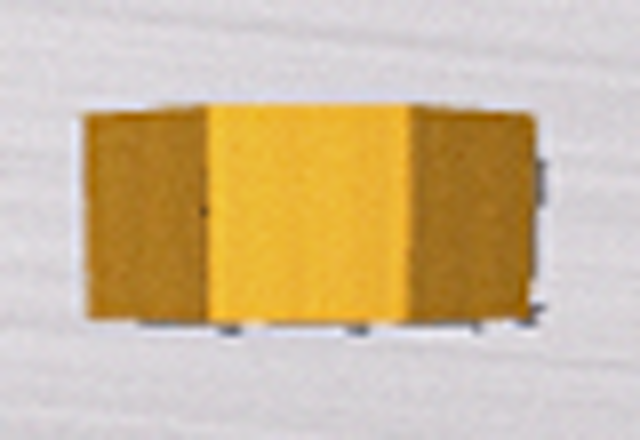

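```bash
python3 - <<'E'
from h import *
W=cam("wrist",dict(position=np.array([.4885,.2230,.1993]),tool_rot=np.array([.0205,1.5765,-.0255])))
px=lambda u,v,z:onz(W,(u/1.5-.17,v/1.5-.17),z).round(4)
print(px(377,203,.105),px(408,203,.105),px(377,248,.105),px(409,248,.105))
go([.4905,.2657,.2],-1.85)
E
```

```text
[0.4841 0.2794 0.105 ] [0.5035 0.2788 0.105 ] [0.483  0.2509 0.105 ] [0.5037 0.2503 0.105 ]
travel [ 0.0006  0.1655 -0.5093] twist -1.4466278243330302 yaw now -84.74 down [-5.7e-03 -3.0e-04 -1.0e+00]
```

```bash
python3 -m pendant '[{"travel":[-0.02,0.02,-0.04],"twist":-0.1},{"travel":[-0.03,0.04,-0.09],"twist":-0.25},{"travel":[-0.03,0.06,-0.145],"twist":-0.4},{"travel":[-0.03,0.08,-0.2],"twist":-0.55},{"travel":[-0.03,0.1,-0.255],"twist":-0.7},{"travel":[-0.03,0.12,-0.31],"twist":-0.87},{"travel":[-0.03,0.135,-0.365],"twist":-1.04},{"travel":[-0.03,0.15,-0.42],"twist":-1.21},{"travel":[-0.02,0.16,-0.47],"twist":-1.38},{"travel":[0,0.166,-0.509],"twist":-1.447}]' 1 25
python3 -m pendant '[{"travel":[0,0,0],"twist":0},{"travel":[0,0,0],"twist":0}]'
python3 - <<'E'
from h import *
st,im=snap("wrist","w10",(0,0,512,384),1.5)
print(st["position"],st["tool_rot"])
go([.491,.2652,.066],-1.85)
E
```

```text
time: 19.92
position: [0.491, 0.2693, 0.1995]
tool_rot: [0.021, 1.577, -0.019]
ft_force: [0.5, 0.4, -0.0]
grip_width: 0.998
time: 20.18
position: [0.4908, 0.2693, 0.1984]
tool_rot: [0.02, 1.579, -0.02]
ft_force: [-0.1, 0.6, -0.8]
grip_width: 1.001
[0.4908107  0.26928417 0.19836828] [ 0.02035153  1.57924286 -0.01978203]
travel [ 0.133  -0.0033  0.0007] twist 0.005075606430090393 yaw now -1.56 down [-7.2e-03  6.0e-04 -1.0e+00]
```

View pics/w10.png

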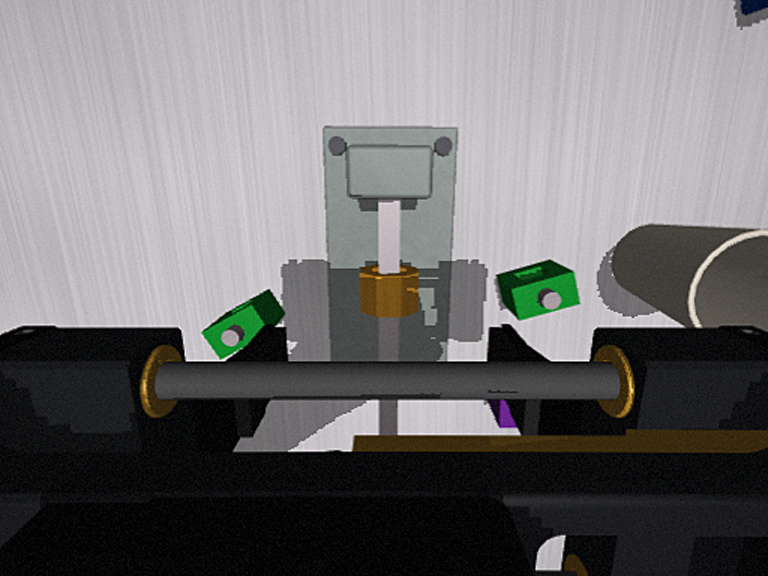

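```bash
python3 -m pendant '[{"travel":[0.05,-0.003,0],"twist":0.005},{"travel":[0.09,-0.003,0],"twist":0.005},{"travel":[0.115,-0.003,0],"twist":0.005},{"travel":[0.128,-0.003,0],"twist":0.005},{"travel":[0.129,-0.003,0],"twist":0.005},{"travel":[0.129,-0.003,0],"twist":0.005}]'
python3 - <<'E'
from h import *
go([.491,.2652,.070],-1.85)
E
```

```text
time: 20.98
position: [0.4914, 0.2657, 0.0714]
tool_rot: [0.027, 1.576, -0.025]
ft_force: [0.0, 0.5, 0.6]
grip_width: 1.003
travel [ 0.0014 -0.0005 -0.0004] twist -0.0005596476150189431 yaw now -1.88 down [-0.0052  0.0015 -1.    ]
```

```bash
python3 -m pendant '[{"travel":[0.0015,-0.0005,0],"twist":0},{"travel":[0.0015,-0.0005,0],"twist":0},{"travel":[0.0015,-0.0005,0],"twist":0},{"travel":[0.0015,-0.0005,0],"twist":0},{"travel":[0.0015,-0.0005,0],"twist":0},{"travel":[0.0015,-0.0005,0],"twist":0},{"travel":[0.0015,-0.0005,0],"twist":0},{"travel":[0.0015,-0.0005,0],"twist":0}]' -1 25
python3 -m pendant '[{"travel":[0,0,0],"twist":0},{"travel":[-0.005,0,0],"twist":0},{"travel":[-0.005,0,0],"twist":0},{"travel":[-0.005,0,0],"twist":0}]'
```

```text
time: 21.98
position: [0.491, 0.2652, 0.0697]
tool_rot: [0.027, 1.577, -0.025]
ft_force: [-2.4, -0.3, 0.0]
grip_width: 0.454
time: 22.48
position: [0.4911, 0.2651, 0.0747]
tool_rot: [0.027, 1.576, -0.025]
ft_force: [-0.6, 0.3, -2.9]
grip_width: 0.46
```

```bash
python3 -m pendant '[{"travel":[0,-0.025,0],"twist":0},{"travel":[0,-0.05,0],"twist":0},{"travel":[0,-0.075,0],"twist":0},{"travel":[0,-0.075,0],"twist":0}]'
python3 -m pendant '[{"travel":[0,-0.03,0],"twist":0},{"travel":[0,-0.06,0],"twist":0},{"travel":[0,-0.09,0],"twist":0},{"travel":[0,-0.1,0],"twist":0},{"travel":[-0.05,-0.1,0],"twist":0},{"travel":[-0.1,-0.1,0],"twist":0},{"travel":[-0.12,-0.1,0],"twist":0},{"travel":[-0.12,-0.1,0],"twist":0}]'
python3 - <<'E'
from h import *
st,im=snap("wrist","w11",(160,180,350,310),4.2)
print(st["position"],st["tool_rot"])
go([.505,-.2462,.2],-84.85)
E
```

```text
time: 22.98
position: [0.4888, 0.1875, 0.0743]
tool_rot: [0.028, 1.577, -0.029]
ft_force: [0.1, 0.2, -1.7]
grip_width: 0.454
time: 23.98
position: [0.4872, 0.0895, 0.1962]
tool_rot: [0.028, 1.573, -0.026]
ft_force: [-1.2, 0.1, -2.9]
grip_width: 0.458
[0.48719246 0.08954742 0.19615188] [ 0.02793377  1.57258419 -0.02641539]
travel [-0.0058 -0.3344  0.0306] twist 1.4460982091278451 yaw now -1.99 down [-5.2e-03  3.0e-04 -1.0e+00]
```

View pics/w11.png

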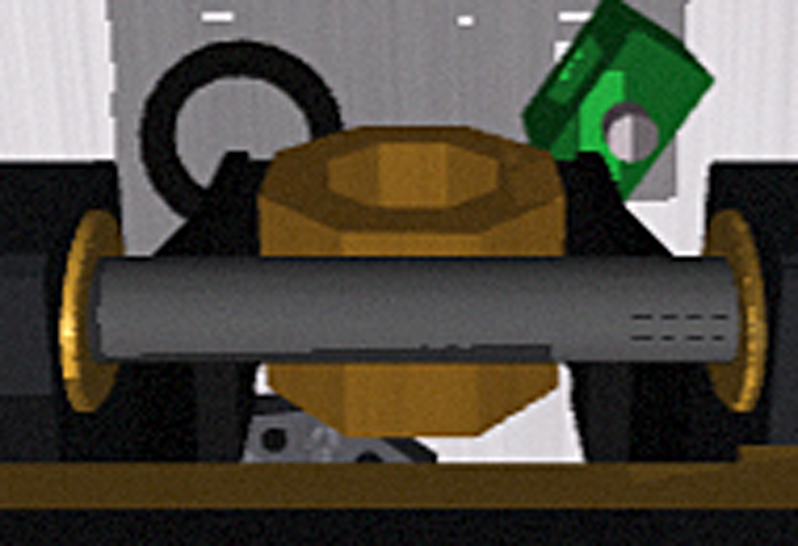

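```bash
python3 - <<'E'
from h import *
m=ctrl.camera_model("wrist");T=m["T_tool_cam"]
def tool(uv,x):
    p=cv2.undistortPoints(np.array([[uv]],float),m["K"],m["distortion"])[0,0]
    v=T[:3,:3]@[p[0],p[1],1];o=T[:3,3];return (o+v*(x-o[0])/v[0]).round(4)
for u,v,x in [(355,127,.005),(470,127,.005),(272,155,-.0067),(553,155,-.0067),(260,203,-.0233),(565,203,-.0233),(345,233,-.035),(480,233,-.035)]: print(tool((160+u/4.2-.38,180+v/4.2-.38),x))
E
```

```text
[ 0.005   0.0122 -0.0089]
[0.005  0.0121 0.0093]
[-0.0067  0.0118 -0.0205]
[-0.0067  0.0118  0.0209]
[-0.0233  0.0112 -0.0201]
[-0.0233  0.0112  0.0206]
[-0.035   0.0121 -0.0081]
[-0.035   0.0121  0.0085]
```

```bash
python3 -m pendant '[{"travel":[0,-0.05,0],"twist":0.1},{"travel":[0,-0.1,0.005],"twist":0.27},{"travel":[0,-0.15,0.01],"twist":0.44},{"travel":[0,-0.2,0.015],"twist":0.61},{"travel":[0,-0.25,0.02],"twist":0.78},{"travel":[0,-0.3,0.03],"twist":0.95},{"travel":[0,-0.334,0.033],"twist":1.12},{"travel":[0,-0.334,0.033],"twist":1.29},{"travel":[0,-0.334,0.033],"twist":1.446},{"travel":[0,-0.334,0.033],"twist":1.446}]'
python3 -m pendant '[{"travel":[0,0,0],"twist":0},{"travel":[0,0,0],"twist":0}]'
python3 - <<'E'
from h import *
go([.5072,-.246,.005],-84.85)
ctrl.get_image("side")
go([.5072,-.246,.005],-84.85)
E
```

```text
time: 25.28
position: [0.5068, -0.245, 0.1919]
tool_rot: [1.138, 1.259, -1.146]
ft_force: [-0.5, 0.8, -1.7]
grip_width: 0.462
time: 25.52
position: [0.5066, -0.2444, 0.1912]
tool_rot: [1.137, 1.261, -1.145]
ft_force: [0.7, -0.5, -2.4]
grip_width: 0.456
travel [0.1862 0.0022 0.0022] twist 0.0044174193310937155 yaw now -84.6 down [-0.0097  0.0023 -1.    ]
travel [0.1865 0.0021 0.0019] twist 0.0038777196489537557 yaw now -84.63 down [-0.0092  0.002  -1.    ]
```

```bash
python3 -m pendant '[{"travel":[0.05,0.002,0.002],"twist":0.004},{"travel":[0.1,0.002,0.002],"twist":0.004},{"travel":[0.14,0.002,0.002],"twist":0.004},{"travel":[0.165,0.002,0.002],"twist":0.004},{"travel":[0.175,0.002,0.002],"twist":0.004},{"travel":[0.175,0.002,0.002],"twist":0.004},{"travel":[0.175,0.002,0.002],"twist":0.004}]'
python3 - <<'E'
from h import *
go([.5072,-.246,.005],-84.85)
E
```

```text
time: 26.45
position: [0.5084, -0.2466, 0.0179]
tool_rot: [1.14, 1.256, -1.147]
ft_force: [0.1, 0.1, -1.5]
grip_width: 0.46
travel [ 0.0129 -0.0011 -0.0007] twist 4.333564478410601e-05 yaw now -84.85 down [-0.0067  0.001  -1.    ]
```

```bash
python3 -m pendant '[{"travel":[0.006,-0.001,-0.0005],"twist":0},{"travel":[0.01,-0.001,-0.0005],"twist":0},{"travel":[0.0125,-0.001,-0.0005],"twist":0},{"travel":[0.0125,-0.001,-0.0005],"twist":0}]'
python3 - <<'E'
from h import *
go([.5072,-.246,.005],-84.85)
E
```

```text
time: 26.95
position: [0.5071, -0.2461, 0.0051]
tool_rot: [1.14, 1.257, -1.147]
ft_force: [-0.5, -0.3, -2.8]
grip_width: 0.457
travel [ 0.0001  0.0002 -0.0001] twist 2.154978238543118e-05 yaw now -84.85 down [-0.0073  0.0013 -1.    ]
```

```bash
python3 -m pendant '[{"travel":[0.001,0,0],"twist":0},{"travel":[0.0015,0,0],"twist":0},{"travel":[0.002,0,0],"twist":0}]'
```

```text
time: 27.32
position: [0.5071, -0.2461, 0.0032]
tool_rot: [1.14, 1.257, -1.147]
ft_force: [-0.3, -0.3, -2.4]
grip_width: 0.459
```

```bash
python3 -m pendant '[{"travel":[0.0005,0,0],"twist":0},{"travel":[0.001,0,0],"twist":0},{"travel":[0.001,0,0],"twist":0}]'
```

```text
time: 27.7
position: [0.5071, -0.2461, 0.0029]
tool_rot: [1.14, 1.257, -1.147]
ft_force: [-2.8, 2.6, 4.9]
grip_width: 0.454
```

```bash
python3 -m pendant '[{"travel":[0,0,0],"twist":0},{"travel":[0,0,0],"twist":0},{"travel":[0,0,0],"twist":0},{"travel":[0,0,0],"twist":0},{"travel":[0,0,0],"twist":0}]' 1
python3 -m pendant '[{"travel":[-0.02,0,0],"twist":0},{"travel":[-0.07,0,0],"twist":0},{"travel":[-0.13,0,0],"twist":0},{"travel":[-0.18,-0.05,0],"twist":0},{"travel":[-0.2,-0.11,0],"twist":0},{"travel":[-0.2,-0.12,0],"twist":0},{"travel":[-0.2,-0.12,0],"twist":0}]'
python3 - <<'E'
from h import *
st,im=snap("wrist","w12",(0,0,512,384),1.5)
zoom(im,"z12",(210,60,320,150),7)
print(st["position"],st["tool_rot"]);st=ctrl.get_state();print(st["position"],st["tool_rot"])
E
```

```text
time: 28.32
position: [0.5071, -0.2461, 0.0029]
tool_rot: [1.14, 1.257, -1.147]
ft_force: [0.4, -0.1, 0.2]
grip_width: 0.933
time: 29.2
position: [0.3887, -0.2573, 0.2039]
tool_rot: [1.142, 1.255, -1.147]
ft_force: [0.4, 0.4, 0.2]
grip_width: 1.0
[ 0.38870207 -0.25732504  0.20393988] [ 1.14207771  1.25512958 -1.14714203]
[ 0.38956692 -0.25674318  0.20335676] [ 1.14088693  1.25672161 -1.14636253]
```

View pics/w12.png

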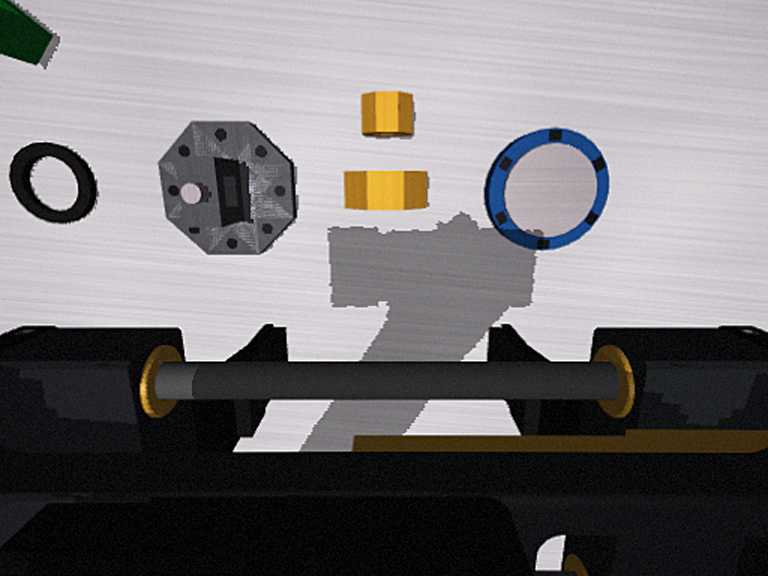

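View pics/z12.png

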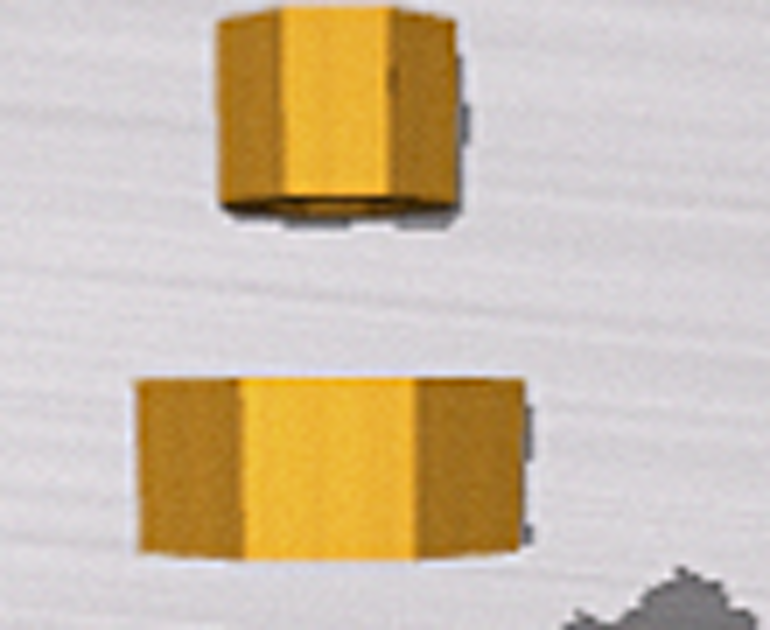

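```bash
python3 - <<'E'
from h import *
W=cam("wrist",dict(position=np.array([.3891,-.2570,.2036]),tool_rot=np.array([1.1415,1.2559,-1.1467])))
z=lambda u,v,h:onz(W,(210+u/7-.43,60+v/7-.43),h)[:2]
B=np.array([z(240,378,.064),z(415,378,.064),z(415,559,.064),z(240,559,.064)])
s=np.array([z(281,8,.04),z(390,8,.04),z(390,194,.04),z(281,194,.04)])
t=np.radians(5.2);x=np.array([np.cos(t),np.sin(t)]);y=np.array([-x[1],x[0]])
print("big",B.mean(0).round(4),"small",s.mean(0).round(4));print(B.round(4).tolist(),s.round(4).tolist())
d=s.mean(0)-B.mean(0);print("d x,y",d@x,d@y,"gap",d@x-.028)
px=lambda u,v,h:onz(W,(u/1.5-.17,v/1.5-.17),h)[:2]
h=[(221,134),(261,151),(280,190),(267,228),(232,243),(194,230),(174,190),(183,150)]
pc=np.array([px(u,v,.014) for u,v in h]).mean(0);print("plate",pc)
hub=np.array([px(u,v,.024) for u,v in [(505,188),(600,183),(555,139),(549,236)]]).mean(0);print("hub",hub)
m=(pc+hub)/2;e=B.mean(0)-m;print("big err",e@x,e@y,np.hypot(*(pc-hub)))
go([.6490,.048,.2],None)
E
```

```text
big [ 0.4511 -0.2503] small [ 0.5075 -0.2464]
[[0.4636, -0.2356], [0.466, -0.2625], [0.4386, -0.2653], [0.4361, -0.2376]] [[0.5205, -0.2366], [0.522, -0.2538], [0.4946, -0.2565], [0.493, -0.2388]]
d x,y 0.05660049322495051 -0.0013105573682778517 gap 0.02860049322495051
plate [ 0.43718139 -0.11592119]
hub [ 0.46422317 -0.38723791]
big err 0.0004752167782930548 0.0012793257187658294 0.2726610050648434
travel [ 0.0021  0.2858 -0.2802] twist None yaw now -84.84 down [-0.0066  0.0017 -1.    ]
```

```bash
python3 - <<'E'
from h import *
D=cam("side");S=cam("scene")
print("jug rim",onz(D,(130,247),.11),onz(S,(376,180),.11))
W=cam("wrist",dict(position=np.array([0.52950126,0.0695,0.26263507]),tool_rot=np.array([-1.53188330e-03,1.57035538e+00,9.98844914e-04])))
print("green",onz(W,(405/1.5,277/1.5),.062),"purple",onz(W,(478/1.5,180/1.5),.062))
go([.6490,.048,.2],-84.85)
E
python3 -m pendant '[{"travel":[0,0.04,-0.04],"twist":0},{"travel":[0,0.08,-0.08],"twist":0},{"travel":[0,0.12,-0.12],"twist":0},{"travel":[0,0.16,-0.16],"twist":0},{"travel":[0,0.19,-0.19],"twist":0},{"travel":[0,0.19,-0.22],"twist":0},{"travel":[0,0.19,-0.26],"twist":0},{"travel":[0,0.19,-0.28],"twist":0},{"travel":[0,0.19,-0.28],"twist":0}]' 0.15 40
python3 - <<'E'
from h import *
st,im=snap("wrist","w13",(0,0,512,384),1.5)
print(st["position"],st["tool_rot"]);st=ctrl.get_state();print(st["position"],st["tool_rot"])
E
```

```text
jug rim [0.71992434 0.25925653 0.11      ] [0.72866141 0.25569696 0.11      ]
green [0.54725823 0.05232997 0.062     ] purple [0.60990365 0.13953006 0.062     ]
travel [ 0.0021  0.2858 -0.2802] twist 0.0002032146125465588 yaw now -84.84 down [-0.0066  0.0017 -1.    ]
time: 30.38
position: [0.5537, 0.0429, 0.2011]
tool_rot: [1.137, 1.262, -1.143]
ft_force: [1.0, -0.7, 0.4]
grip_width: 0.574
[0.55370949 0.04288821 0.2011103 ] [ 1.13654722  1.26215938 -1.14286404]
[0.55384485 0.04051258 0.20132103] [ 1.13799936  1.25971194 -1.14552497]
```

View pics/w13.png

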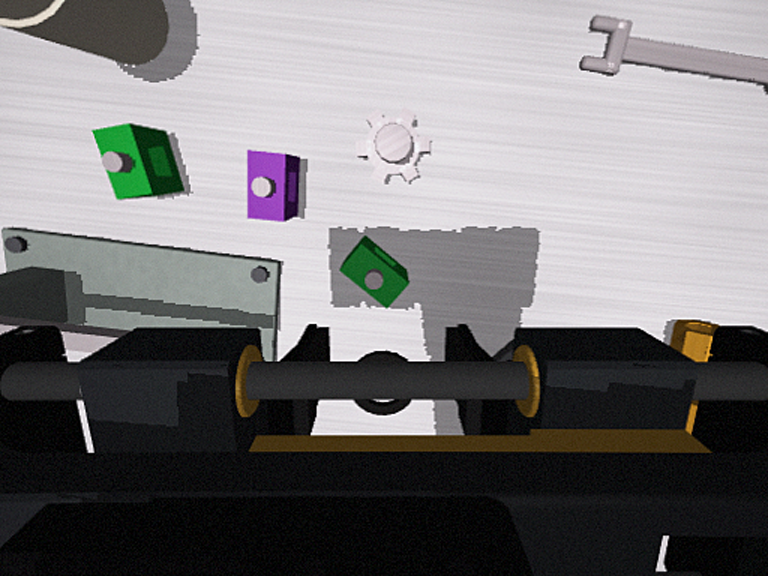

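```bash
python3 - <<'E'
from h import *
im=cv2.imread("pics/w13_raw.png")
W=cam("wrist",dict(position=np.array([.5538,.0415,.2012]),tool_rot=np.array([1.1373,1.2609,-1.1442])))
zoom(im,"z13",(225,65,300,130),8)
c=onz(W,(394/1.5-.17,143/1.5-.17),.066);print(c, onz(W,(394/1.5-.17,147/1.5-.17),.030))
go([c[0],c[1],.1],-84.85);go([c[0],c[1],.036],-84.85)
E
```

```text
[0.64801918 0.04522072 0.066     ] [0.64775902 0.04471829 0.03      ]
travel [0.1005 0.0951 0.0043] twist 0.0030863782405364452 yaw now -84.67 down [-0.0087  0.0019 -1.    ]
travel [0.1645 0.0956 0.0045] twist 0.0030863782405364452 yaw now -84.67 down [-0.0087  0.0019 -1.    ]
```

View pics/z13.png

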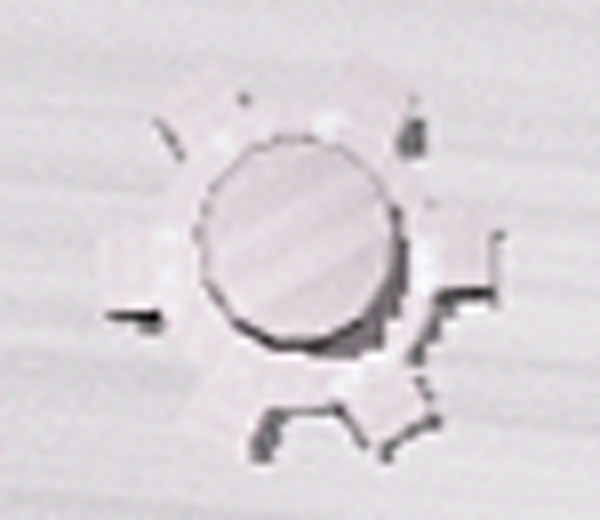

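```bash
python3 -m pendant '[{"travel":[0.02,0.045,0.002],"twist":0.003},{"travel":[0.05,0.09,0.004],"twist":0.003},{"travel":[0.08,0.0955,0.004],"twist":0.003},{"travel":[0.09,0.0955,0.004],"twist":0.003},{"travel":[0.09,0.0955,0.004],"twist":0.003}]'
python3 - <<'E'
from h import *
go([.6485,.046,.036],-84.85)
E
```

```text
time: 31.05
position: [0.6479, 0.0446, 0.1098]
tool_rot: [1.14, 1.259, -1.15]
ft_force: [0.3, 1.1, -0.4]
grip_width: 0.576
travel [ 0.0738  0.0014 -0.0012] twist -0.0009589758509625286 yaw now -84.9 down [-0.0104  0.0014 -0.9999]
```

```bash
python3 -m pendant '[{"travel":[0.03,0.001,-0.001],"twist":0},{"travel":[0.055,0.001,-0.001],"twist":0},{"travel":[0.07,0.001,-0.001],"twist":0},{"travel":[0.073,0.001,-0.001],"twist":0},{"travel":[0.073,0.001,-0.001],"twist":0}]'
python3 -m pendant '[{"travel":[0,0,0],"twist":0},{"travel":[0,0,0],"twist":0},{"travel":[0,0,0],"twist":0},{"travel":[0,0,0],"twist":0},{"travel":[0,0,0],"twist":0}]' -1 40
python3 -m pendant '[{"travel":[-0.03,0,0],"twist":0},{"travel":[-0.08,0,0],"twist":0},{"travel":[-0.13,0,0],"twist":0},{"travel":[-0.15,0,0],"twist":0},{"travel":[-0.15,0,0],"twist":0}]'
python3 - <<'E'
from h import *
st,im=snap("wrist","w14",(0,0,512,384),1.5)
zoom(im,"z14",(190,190,330,310),5)
print(st["position"],st["tool_rot"])
E
```

```text
time: 31.68
position: [0.6489, 0.0458, 0.038]
tool_rot: [1.141, 1.258, -1.149]
ft_force: [0.6, -0.7, 0.8]
grip_width: 0.579
time: 32.3
position: [0.6492, 0.0477, 0.0387]
tool_rot: [1.142, 1.259, -1.146]
ft_force: [-0.9, 4.3, 4.1]
grip_width: 0.284
time: 32.92
position: [0.6504, 0.0464, 0.1883]
tool_rot: [1.142, 1.258, -1.147]
ft_force: [0.2, -0.5, -6.9]
grip_width: 0.284
[0.65043657 0.0463675  0.18826445] [ 1.14179419  1.25769862 -1.14694284]
```

View pics/w14.png

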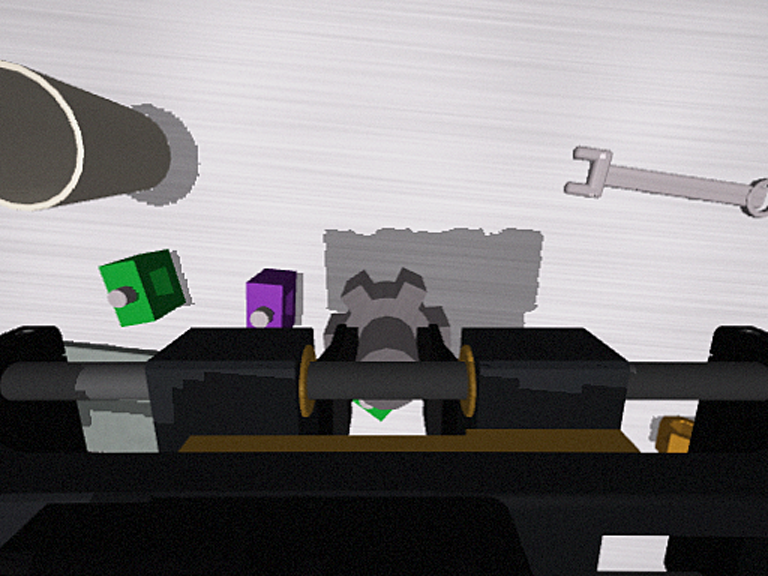

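View pics/z14.png

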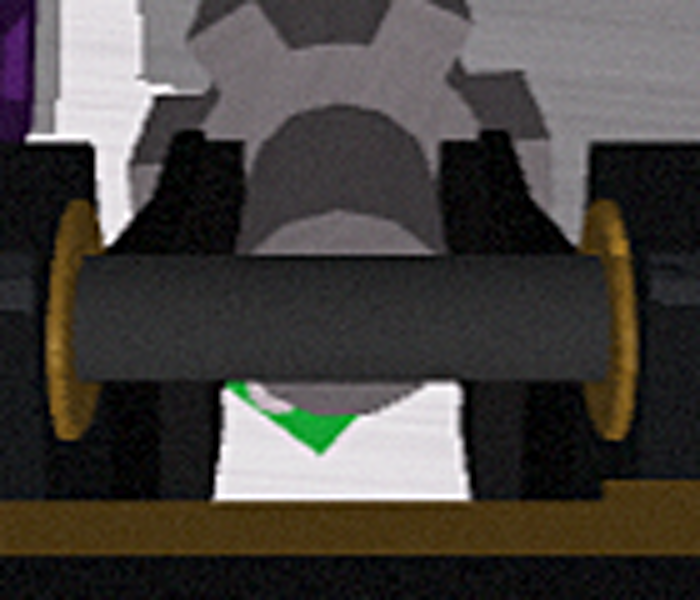

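```bash
python3 - <<'E'
from h import *
m=ctrl.camera_model("wrist");T=m["T_tool_cam"]
def tool(uv,x):
    p=cv2.undistortPoints(np.array([[uv]],float),m["K"],m["distortion"])[0,0]
    v=T[:3,:3]@[p[0],p[1],1];o=T[:3,3];return (o+v*(x-o[0])/v[0]).round(4)
for v in (210,413): print(tool((190+342/5-.4,190+v/5-.4),-.0273))
print("stub bottom front",tool((190+342/5-.4,190+103/5-.4),.0087))
go([.39,-.385,.2],-84.85)
E
```

```text
[-0.0273  0.0116  0.0008]
[-0.0273 -0.0134  0.0008]
stub bottom front [0.0087 0.0115 0.0008]
travel [-0.012  -0.297   0.4065] twist -0.0003091828557590565 yaw now -84.87 down [-0.0109  0.0026 -0.9999]
```

```bash
python3 -m pendant '[{"travel":[-0.02,-0.03,0.045],"twist":0},{"travel":[-0.02,-0.06,0.09],"twist":0},{"travel":[-0.02,-0.1,0.135],"twist":0},{"travel":[-0.02,-0.135,0.18],"twist":0},{"travel":[-0.02,-0.17,0.225],"twist":0},{"travel":[-0.02,-0.205,0.275],"twist":0},{"travel":[-0.02,-0.24,0.325],"twist":0},{"travel":[-0.02,-0.27,0.375],"twist":0},{"travel":[-0.02,-0.29,0.406],"twist":0},{"travel":[-0.02,-0.29,0.406],"twist":0}]'
python3 -m pendant '[{"travel":[0,0,0],"twist":0},{"travel":[0,0,0],"twist":0}]'
python3 - <<'E'
from h import *
st,im=snap("wrist","w15",(0,0,512,384),1.5)
print(st["position"],st["tool_rot"])
for i in range(3): ctrl.get_image("side");st=ctrl.get_state();print(st["position"],st["tool_rot"])
zoom(im,"z15",(190,60,310,170),6)
E
```

```text
time: 34.22
position: [0.3921, -0.3869, 0.2045]
tool_rot: [1.144, 1.263, -1.159]
ft_force: [-0.3, -0.1, -5.8]
grip_width: 0.288
time: 34.48
position: [0.3918, -0.3856, 0.2027]
tool_rot: [1.143, 1.267, -1.159]
ft_force: [0.8, 0.6, -6.2]
grip_width: 0.291
[ 0.39178654 -0.38559098  0.20270959] [ 1.14329928  1.26682512 -1.15867545]
[ 0.39260397 -0.38579246  0.20382209] [ 1.14295767  1.26472092 -1.15744189]
[ 0.39274897 -0.38598462  0.20421912] [ 1.14292409  1.26391134 -1.15733712]
[ 0.3927338  -0.38620198  0.20446852] [ 1.14304551  1.26338329 -1.15746174]
```

View pics/w15.png

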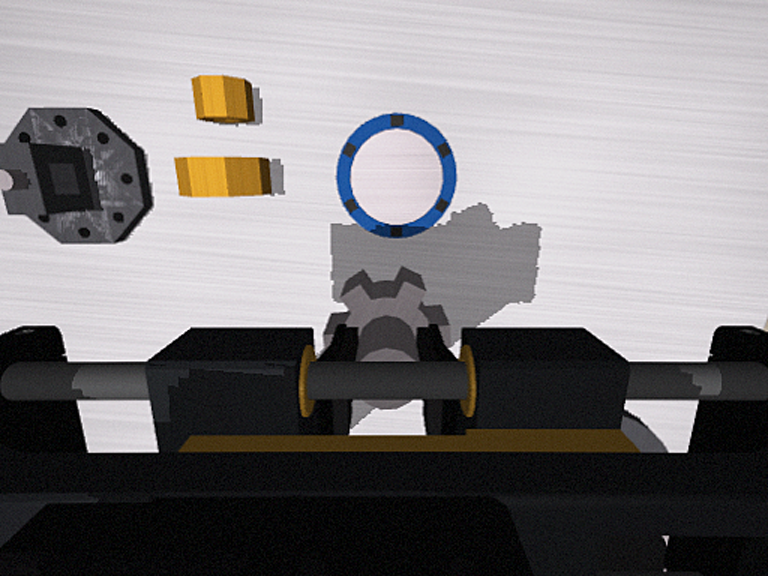

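View pics/z15.png

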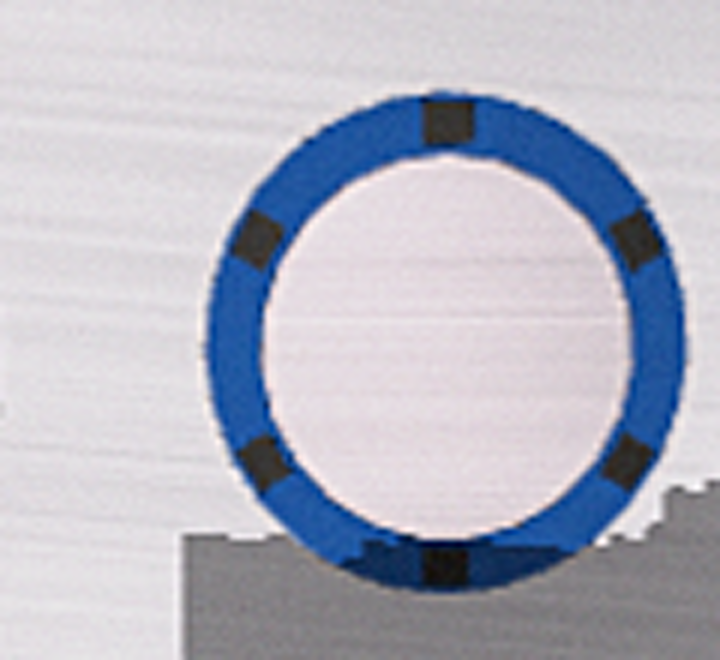

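```bash
python3 - <<'E'
from h import *
rv=np.array([1.1431,1.2655,-1.158])
W=cam("wrist",dict(position=np.array([.3920,-.3857,.2030]),tool_rot=rv))
c=lambda u,v,z:onz(W,(190+u/6-.42,60+v/6-.42),z).round(4)
print("rim",c(446,342,.02),"hub",c(447.5,346.5,.024))
print("rim pts",c(206,342,.02),c(686,342,.02),c(446,92,.02),c(446,592,.02))
go([.4625,-.3855,.1],-84.85)
E
```

```text
rim [ 0.4632 -0.3868  0.02  ] hub [ 0.4624 -0.3871  0.024 ]
rim pts [ 0.4591 -0.3374  0.02  ] [ 0.4673 -0.4361  0.02  ] [ 0.5106 -0.3825  0.02  ] [ 0.4116 -0.3914  0.02  ]
travel [0.1033 0.0713 0.0057] twist -0.006597896590557135 yaw now -85.23 down [-0.017   0.0042 -0.9998]
```

```bash
python3 -m pendant '[{"travel":[0.02,0.03,0.003],"twist":-0.003},{"travel":[0.05,0.06,0.005],"twist":-0.006},{"travel":[0.08,0.072,0.006],"twist":-0.006},{"travel":[0.1,0.072,0.006],"twist":-0.006},{"travel":[0.1,0.072,0.006],"twist":-0.006},{"travel":[0.1,0.072,0.006],"twist":-0.006}]'
python3 - <<'E'
from h import *
go([.4632,-.3861,.0657],-84.85)
E
```

```text
time: 35.42
position: [0.4639, -0.3863, 0.1044]
tool_rot: [1.138, 1.264, -1.153]
ft_force: [0.1, -0.4, -5.2]
grip_width: 0.283
travel [ 0.0387 -0.0001 -0.    ] twist -0.000552141243952377 yaw now -84.88 down [-0.0156  0.003  -0.9999]
```

```bash
python3 -m pendant '[{"travel":[0.015,0.0005,0],"twist":0},{"travel":[0.028,0.0005,0],"twist":0},{"travel":[0.036,0.0005,0],"twist":0},{"travel":[0.038,0.0005,0],"twist":0},{"travel":[0.038,0.0005,0],"twist":0}]'
python3 - <<'E'
from h import *
go([.4638,-.3861,.0627],-84.85)
E
```

```text
time: 36.05
position: [0.4639, -0.3862, 0.0664]
tool_rot: [1.138, 1.264, -1.152]
ft_force: [-0.3, -0.2, -5.7]
grip_width: 0.285
travel [ 0.0037 -0.     -0.0001] twist -0.0005604486458153986 yaw now -84.88 down [-0.0155  0.003  -0.9999]
```

```bash
python3 -m pendant '[{"travel":[0.0015,0,0],"twist":0},{"travel":[0.0025,0,0],"twist":0},{"travel":[0.0035,0,0],"twist":0},{"travel":[0.0035,0,0],"twist":0}]'
```

```text
time: 36.55
position: [0.4639, -0.3862, 0.0629]
tool_rot: [1.138, 1.264, -1.152]
ft_force: [0.8, -0.5, -4.8]
grip_width: 0.289
```

```bash
python3 -m pendant '[{"travel":[0.0005,0,0],"twist":0},{"travel":[0.001,0,0],"twist":0},{"travel":[0.0015,0,0],"twist":0},{"travel":[0.0015,0,0],"twist":0}]'
```

```text
time: 37.05
position: [0.464, -0.3861, 0.0627]
tool_rot: [1.139, 1.264, -1.152]
ft_force: [-4.0, 3.1, 5.1]
grip_width: 0.285
```

```bash
python3 -m pendant '[{"travel":[0,0,0],"twist":0},{"travel":[0,0,0],"twist":0},{"travel":[0,0,0],"twist":0},{"travel":[0,0,0],"twist":0},{"travel":[0,0,0],"twist":0}]' 0.5
python3 -m pendant '[{"travel":[-0.02,0,0],"twist":0},{"travel":[-0.07,0,0],"twist":0},{"travel":[-0.12,-0.02,-0.02],"twist":0},{"travel":[-0.15,-0.06,-0.06],"twist":0},{"travel":[-0.16,-0.08,-0.1],"twist":0},{"travel":[-0.16,-0.08,-0.12],"twist":0},{"travel":[-0.16,-0.08,-0.12],"twist":0}]'
python3 - <<'E'
from h import *
st,im=snap("wrist","w16",(0,0,512,384),1.5)
print(st["position"],st["tool_rot"])
for i in range(2): ctrl.get_image("side");st=ctrl.get_state();print(st["position"],st["tool_rot"])
zoom(im,"z16",(290,60,430,170),5.5)
snap("side","d16",(0,0,512,384),1.5);snap("scene","s16",(90,120,330,260),3.3)
E
```

```text
time: 37.67
position: [0.4641, -0.3862, 0.0627]
tool_rot: [1.139, 1.264, -1.152]
ft_force: [1.1, -0.2, -0.7]
grip_width: 0.723
time: 38.55
position: [0.3769, -0.2734, 0.2254]
tool_rot: [1.137, 1.262, -1.149]
ft_force: [-0.4, -0.1, -0.1]
grip_width: 0.752
[ 0.37686826 -0.27337714  0.22535214] [ 1.13695403  1.26245927 -1.14922673]
[ 0.37649498 -0.27505963  0.22441072] [ 1.13801767  1.26294096 -1.15235323]
[ 0.37628565 -0.2752755   0.22407209] [ 1.13852454  1.26349646 -1.15317141]
```

View pics/w16.png

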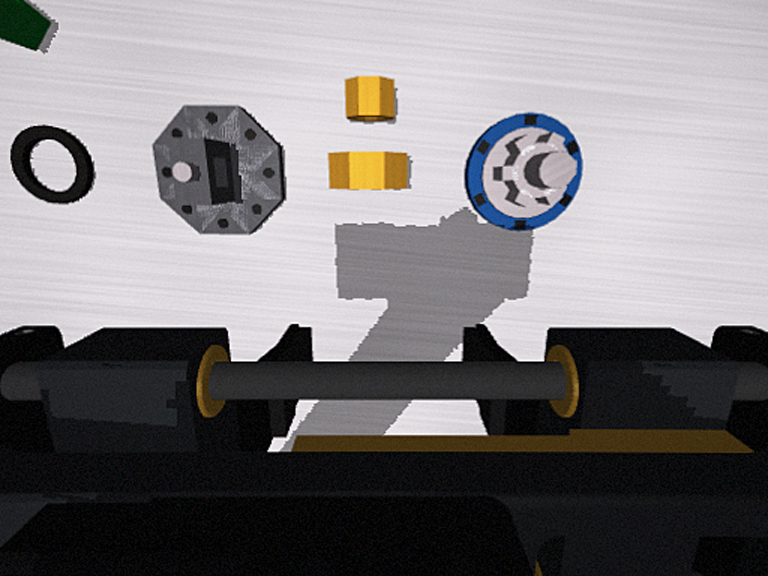

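View pics/z16.png

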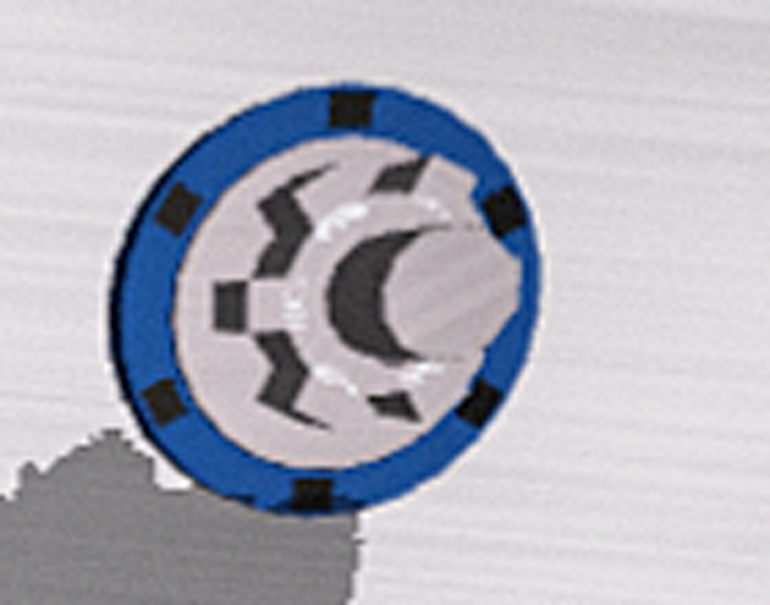

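View pics/s16.png

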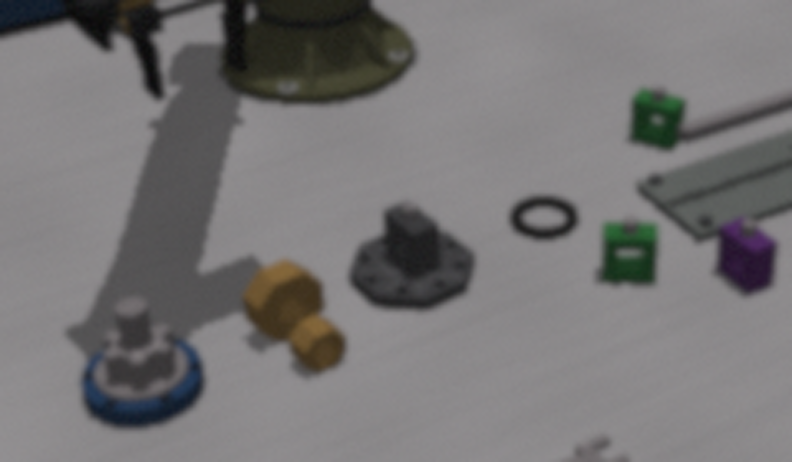

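View pics/d16.png

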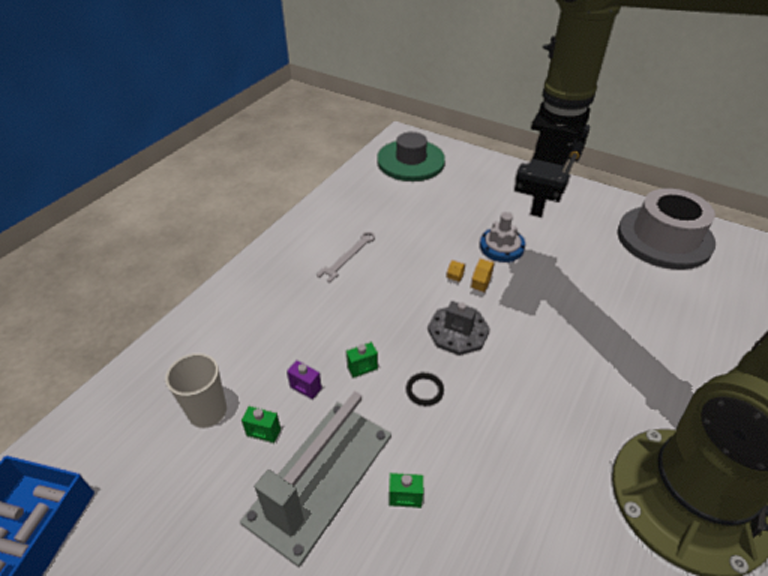

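```bash
python3 - <<'E'
from h import *
W=cam("wrist",dict(position=np.array([.3765,-.2745,.2246]),tool_rot=np.array([1.1378,1.2629,-1.1515])))
c=lambda u,v,z:onz(W,(290+u/5.5-.41,60+v/5.5-.41),z).round(4)
a,b=c(331.5,305,.02),c(452,293,.09);print(a,b,(b-a)*1e3)
E
```

```text
[ 0.4603 -0.3882  0.02  ] [ 0.4625 -0.3881  0.09  ] [ 2.2  0.1 70. ]
```

```bash
python3 - <<'E'
from h import *
s=ctrl.get_state();print(s["time"],s["position"],s["ft_force"]);print(ctrl.close_job())
E
```

```text
38.8 [ 0.37615634 -0.27524963  0.22379819] [ 0.79594095 -1.02467432 -0.6802507 ]
the job is handed in; nothing more can be done
None
```

The job is done and handed in at 38.8 s, in the order asked. The arm was standing clear above everything with the gripper empty.

What the last wrist-camera checks showed:

| Part | Placed | Measured result |
|---|---|---|
| Collar | Screw up on the cover plate | About 1 mm off centre |
| Big spacer | Bore level, between plate and coupling | About 1 mm from the midpoint and on the line between their centres |
| Small spacer | Bore level, directly behind the big one | Gap about 28 mm, about 1 mm sideways |
| Gear | Stub up on the coupling hub | About 2 mm off centre |

- **Bystanders:** I made no contact with the seal ring, wrench or jug. They look unmoved in the last pictures, but I did not measure them again.
- **Gear offset:** part of the 2 mm may be camera error, because the tool was leaning about 1° when I set the gear down.
- **Disagreements:** separate measurements of the coupling centre differed by up to 3 mm. Two of them gave about 272.5 mm between plate and coupling instead of the stated 270 mm. I used an average for the coupling centre. At the start the two fixed cameras differed by up to about 20 mm in single-view positions, so I placed everything from the wrist camera.

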